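# Stack a sensor package in the tilted assembly nest

## Robot

A 6-joint arm with a two-finger parallel gripper is mounted at the origin on a cart in front of the work surface, level with it; the furniture and walls round the work are solid. World frame = base frame: x ahead of the robot, y to its left, z up, the work surface at z = 0. Lengths are in mm, angles in rad, forces in N, time in s.
With the tool pointing down it reaches from about 350 to 875 mm from the base axis. Payload 4.2 kg.
Tool frame: the origin (TCP) lies on the centre line of the jaws, within the pads' length; the fingertips stand 11 mm ahead of it and the grasp point (between the pads) lies 8 mm behind it (tips_ahead is the y of the fingertips in the tool frame, in mm); y points along the fingers, z is the direction in which the jaws open and shut, and the axes are right-handed (so a half turn about y gives the same grasp; the last joint's range is limited). The gripper opens to 85 mm and grips with 20 to 120 N. Pads are 22 mm wide; open, the fingers measure 114 mm over their backs; the gripper's body (76 mm by 85 mm) begins 54 mm behind the grasp point. The pads swing forward as they close: fully open they stand 13 mm farther back than shut.
Start: joints at [-0.913, 0.385, 0.008, 0, -1.194, -0.259], TCP at [242.709, -575.927, 215.212] pointing down, gripper open.
Joint ranges: [-3.14, 3.14], [-1.21, 2.06], [-1.07, 1.41], [-3.16, 2.05], [-2.99, -0.16], [-3.1, 3.1]. Speed limits (rad/s): [2.79, 2.79, 3.14, 3.14, 3.14, 3.14].

## Interface

Orientations are given as [roll, pitch, yaw] about the fixed x, y, z axes, in that order (R = Rz(yaw) Ry(pitch) Rx(roll)).
In Python, from cell import state, capture, calibration, job_done, search_frame, regions_of, mark_of, tips_ahead gives the robot as it stands.
- The arm moves only by the tool play_rows, never from a script. Its argument "motion" is text: rows parted by semicolons, each of 5 numbers parted by spaces: the gripper command: -1 is fully open, 1 is shut, values between are in proportion, then the shift along the tool's x, y, z in mm, then the turn about the tool's y in rad. A call has 1 to 10 rows; each row shifts and turns the pose as measured when the row begins, along the tool's axes as they then stand; what a row does not reach is not made up. A row lasts 1/8 s, in which the tool goes at most 62.5 mm and 10.7 degrees, less where a joint would pass 70% of its speed; a pose out of reach is approached as far as the arm can. A call with a gripper value outside its range is refused whole. The fingers move at their own pace and stop on an object; "squeeze" is the grip in N (left out, the last holds). Time passes only in rows, so rows that do not move let the fingers close. It gives the time, the measured TCP pose, the force and the opening at its end, in the units of the state.
- state(): the state, without advancing time (a new reading comes with each control period).
- capture(name): name is "side" or "top"; returns the picture (400x640x3 uint8, red, green, blue); there is no depth.
- calibration(name): a dict with "camera_matrix" (3x3 intrinsics, pixels), "dist" ([k1, k2, p1, p2, k3] as OpenCV has them; the pictures are not rectified), "R" (3x3) and "t" (3): a world point X has camera coordinates R X + t. Camera axes: x right, y down, z forward; pixel columns grow to the right and rows downward; lengths in mm; the calibration is good to about 2 mm. A picture is of the moment at which its call begins. calibration takes no time and is no camera call.
- job_done(): hands the job in, once; it reports no verdict.
Trained networks look in the newest picture that a camera, given by its name, has taken for a name from the list of things; names that differ only in an ending like _2 or _b are one class to them, and where a whole thing is asked for, a point or a joint stands for the part that bears it (a point fixed in the world has none). Each returns a list of dicts, best first, with "conf" (0 to 1); they miss things now and then, are a little off and sometimes report something else, mostly with a low value. They report only what shows in the picture. A call takes as long as a camera call. They do not tell look-alikes from the thing itself.
- search_frame(camera, thing): "centre" ([column, row] in pixels, amid what is visible of it).
- regions_of(camera, thing): "region" (400x640 bool, what is visible of it) and "centre" ([column, row] in pixels, amid what is visible of it).
- mark_of(camera, thing): "centre" ([column, row] in pixels: a listed point, or the origin of a listed thing).
The state is a dict: "t": time; "joints": joint angles; "joint_velocities": joint speeds; "tau": joint torques, N m; "position": TCP position; "orientation": TCP orientation; "wrist_force": force on the tool from outside, world axes, zero at the start; "wrist_torque": the same for the moment, N m; "opening": opening from 0.0 (shut) to 1.0 (fully open).
Only numpy, scipy, OpenCV 4.12 (cv2) and the standard library are available. Lean on these libraries where they do the work, as an engineer would, in place of code of your own. Each camera call takes 0.05 s, during which the arm holds its last target.

## Task

Build up the sensor package in the pocket of the tilted assembly nest: first the deep body with its open side up, then the window-frame spacer, then the cover plate with its block on top. Lower each part in rather than dropping it, so that it ends fully home, flat and square on what lies beneath, and let go of it before the next. Leave the loupe, the marker pen and the chip box where they are.

Things in the scene. Friction and masses are not known exactly. Their poses are not given: they have to be found in the camera images.
- nest: Fixed nest of smooth metal; its 104 x 72 mm deck leans 30 degrees toward the robot over a level 124 x 84 x 8 mm foot plate. Origin: centre of the pocket floor (the deck's top face), 58 mm above the bench. z: pocket normal, up and toward the robot. x: up the slope, along the pocket's long side. y: level, across. Pocket 63 mm (x) x 47 mm (y), straight for 30 mm above the floor.
- nest_mouth (a point): Centre of the pocket's mouth, 36 mm along z from the pocket floor: the top of the walls, which are 8 mm thick. The top 6 mm flare outward by 3.5 mm on every side as a lead-in. The two end walls (across x) are closed; each side wall (y = -23.5 and +23.5 mm) has a finger gap 36 mm wide at its middle, open down to the deck, with free space beyond.
- package_body: Shallow open aluminium tray, the deepest of the three parts: 60 mm (x) x 44 mm (y) x 16 mm high, closed floor 5 mm, rim walls 5 mm, with a white circuit and chips inside. Starts lying on the bench, open side up. Origin: centre of its underside; z up out of the open side. In the nest its underside lies on the pocket floor. A half turn about z makes no difference. About 60 to 130 g.
- spacer_frame: Aluminium spacer: a plain window frame 60 mm (x) x 44 mm (y) x 10 mm high, open through the middle (42 x 26 mm), bars 9 mm wide. Starts flat on the bench. Origin: centre of its underside, z up; a half turn about z makes no difference. In the nest its underside lies on the body's rim, 16 mm above the pocket floor.
- cover_plate: Aluminium cover: a plate 60 mm (x) x 44 mm (y) x 6 mm thick with a central grip block 34 mm (x) x 22 mm (y) rising 11 mm above it (17 mm overall). Starts on the bench, block up. Origin: centre of the plate's underside, z up through the block; a half turn about z makes no difference. In the nest its underside lies on the spacer, 26 mm above the pocket floor.
- loupe: Bystander: black loupe, 36 mm across and 36 mm high, standing on the bench; origin at the centre of its underside.
- marker: Bystander: marker pen lying on the bench, 12 x 126 x 12 mm, long along its y; origin at the centre of its underside.
- chip_box: Bystander: flat closed chip box, 65 x 61 x 14 mm; origin at the centre of its underside.
Mind the look-alikes: they are no part of the job. Leave any pink look-alike of the cover_plate alone. What is shaped like the spacer_frame but green is not meant.

How it is judged:
By the outcome, as a careful person would: the job done as asked, in the order asked, and still so for the second after the job is handed in, with the robot touching nothing.
It also fails if it takes over 70 s, if anything falls off the work surface, if the arm or the gripper's body presses on something with over 40 N, if the wrist force passes 120 N, or if a joint passes its speed limit or range.

## Working session

There is one attempt and no reset: what is moved stays moved. The work goes in short steps, Python scripts to look and compute and a tool call to move; the robot and the scene stay as the last step left them, time stands still between calls to the robot, and variables do not carry over. Pictures are saved under pics/ and viewed, and the job is handed in when it is done.

Besides the shell and the picture viewer there is one more tool, called by a JSON object that holds its "name" and its "arguments", one argument or row to a line. play_rows: Moves the arm, as the interface text tells. Its arguments: {"type":"object","properties":{"motion":{"type":"string"},"squeeze":{"type":"number"}},"required":["motion"]}

```bash
mkdir -p pics; ls; python3 - <<'E'
from cell import *
import cv2
print(state()); print(tips_ahead)
for n in("side","top"):
    im=capture(n); cv2.imwrite(f"pics/{n}0.png",im[:,:,::-1])
    c=calibration(n); print(n,c)
E
```

```text
pics
{'t': 0.0, 'joints': array([-9.13444182e-01,  3.85553346e-01,  6.65673556e-03, -4.90508686e-04,
       -1.19398383e+00, -2.58601458e-01]), 'joint_velocities': array([-0.00050397, -0.00021518,  0.00183386,  0.00104369,  0.00043887,
        0.00078109]), 'tau': array([-5.92761603e-05, -3.92293239e+01,  1.88406301e+01,  4.18622687e+00,
       -4.57365881e-03,  3.74315917e-06]), 'position': array([ 242.45339312, -575.40573606,  214.13690116]), 'orientation': array([-1.56866493e+00,  9.24131742e-05,  3.98569823e-01]), 'wrist_force': array([ 0.76187761, -0.22442154,  0.35795998]), 'wrist_torque': array([-0.02808722, -0.02175737,  0.02694418]), 'opening': 1.0024710786886748}
11.0
side {'camera_matrix': array([[411.48025949,   0.        , 320.83400917],
       [  0.        , 411.48025949, 204.00785775],
       [  0.        ,   0.        ,   1.        ]]), 'dist': array([-0.06031254,  0.        ,  0.        ,  0.        ,  0.        ]), 'R': array([[ 9.94674174e-01, -1.03069335e-01,  2.49864821e-05],
       [-6.15945660e-02, -5.94614825e-01, -8.01647877e-01],
       [ 8.26401707e-02,  7.97376901e-01, -5.97796521e-01]]), 't': array([-549.02613014,   45.86699819,  907.98339916])}
top {'camera_matrix': array([[493.81042572,   0.        , 315.00744635],
       [  0.        , 493.81042572, 198.54458248],
       [  0.        ,   0.        ,   1.        ]]), 'dist': array([-0.01663179,  0.        ,  0.        ,  0.        ,  0.        ]), 'R': array([[ 0.00824195, -0.99995174,  0.00534667],
       [-0.98429155, -0.00905563, -0.17631828],
       [ 0.17635819, -0.00380948, -0.98431869]]), 't': array([-87.76936162, 581.02848356, 969.05492991])}
```

View pics/side0.png

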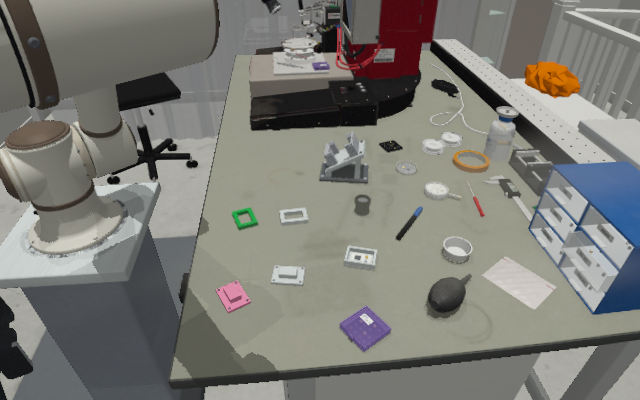

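View pics/top0.png

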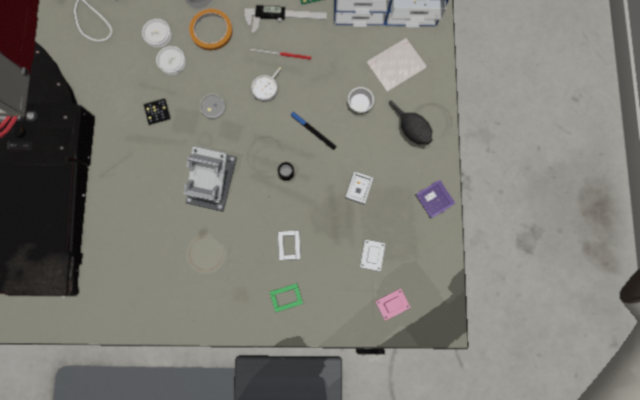

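```bash
cat > h.py <<'E'
import numpy as np,cv2
from cell import *
def cal(n):
    c=calibration(n); return np.array(c["camera_matrix"]),np.array(c["dist"]),np.array(c["R"]),np.array(c["t"])
def proj(n,P):
    K,d,R,t=cal(n); P=np.asarray(P,float).reshape(-1,3)
    return cv2.projectPoints(P,cv2.Rodrigues(R)[0],t,K,d)[0].reshape(-1,2)
def onz(n,uv,z):
    K,d,R,t=cal(n); p=cv2.undistortPoints(np.array(uv,float).reshape(-1,1,2),K,d).reshape(-1,2)
    o=-R.T@t; out=[]
    for q in p:
        v=R.T@np.array([q[0],q[1],1]); out.append(o+v*(z-o[2])/v[2])
    return np.array(out)
def tri(uv1,uv2):
    A=[];b=[]
    for n,uv in(("side",uv1),("top",uv2)):
        K,d,R,t=cal(n); p=cv2.undistortPoints(np.array(uv,float).reshape(-1,1,2),K,d).reshape(2)
        for i in(0,1):
            A.append(R[i]-p[i]*R[2]); b.append(p[i]*t[2]-t[i])
    s=np.linalg.lstsq(np.array(A),np.array(b),rcond=None); return s[0],s[1]
E
python3 - <<'E'
from h import *
import pickle
D={}
for n in("side","top"):
    capture(n)
    for th in("package_body","spacer_frame","cover_plate","nest"):
        r=regions_of(n,th); D[n,th]=r
        for q in r:
            if q["conf"]>.2: print(n,th,round(q["conf"],2),np.round(q["centre"],1),q["region"].sum(), np.round(onz(n,q["centre"],10)[0]))
    for th in("nest","nest_mouth","package_body","spacer_frame","cover_plate"):
        print(n,"mark",th,[(round(q["conf"],2),np.round(q["centre"],1)) for q in mark_of(n,th)])
pickle.dump(D,open("D.pkl","wb"))
print(state()["t"], proj("top",[[0,0,0]]))
for n,(u,v) in(("top",(210,178)),("side",(344,158))):
    im=cv2.imread(f"pics/{n}0.png")[v-45:v+45,u-60:u+60]; cv2.imwrite(f"pics/n{n}.png",cv2.resize(im,None,fx=6,fy=6,interpolation=cv2.INTER_CUBIC))
a=cv2.imread("pics/top0.png")[165:325,260:420]; cv2.imwrite("pics/parts_top.png",cv2.resize(a,None,fx=3.7,fy=3.7,interpolation=cv2.INTER_CUBIC))
E
```

```text
side package_body 0.7 [360.4 254.9] 608 [ 613. -170.   10.]
side spacer_frame 0.85 [291.7 214.9] 256 [484. -27.  10.]
side spacer_frame 0.73 [245.7 222. ] 252 [382. -42.  10.]
side cover_plate 0.88 [231.6 295.5] 647 [ 365. -250.   10.]
side cover_plate 0.83 [287.  275.2] 542 [ 466. -210.   10.]
side nest 0.59 [344.5 153.1] 901 [642. 235.  10.]
side mark nest [(0.61, array([344.3, 152.4]))]
side mark nest_mouth [(0.98, array([337.8, 144.1])), (0.43, array([286.1, 273.2]))]
side mark package_body [(0.93, array([360.6, 259.4]))]
side mark spacer_frame [(0.66, array([291.9, 220.5])), (0.54, array([247.7, 220.5]))]
side mark cover_plate [(0.72, array([290. , 274.5])), (0.64, array([234.1, 297.3])), (0.23, array([410.9, 224.9]))]
top package_body 0.68 [206.  172.7] 1821 [644. 154.  10.]
top package_body 0.64 [358.6 188. ] 571 [ 613. -177.   10.]
top spacer_frame 0.88 [281.8 250. ] 382 [478. -14.  10.]
top spacer_frame 0.74 [284.8 292.1] 401 [391. -22.  10.]
top cover_plate 0.92 [392.4 304.3] 623 [ 367. -246.   10.]
top cover_plate 0.71 [371.9 255.4] 601 [ 468. -204.   10.]
top nest 0.84 [206.7 170.1] 1777 [650. 153.  10.]
top mark nest [(0.69, array([206.4, 173.5])), (0.48, array([373.5, 256.1]))]
top mark nest_mouth [(0.94, array([202.2, 178.8]))]
top mark package_body [(0.79, array([359.3, 185.6]))]
top mark spacer_frame [(0.66, array([285.5, 296.7])), (0.59, array([289.1, 244.4])), (0.41, array([357.7, 187.4]))]
top mark cover_plate [(0.98, array([372.8, 254.7])), (0.9, array([394.2, 302.2]))]
1.1 [[270.55550897 492.8140324 ]]
```

View pics/ntop.png

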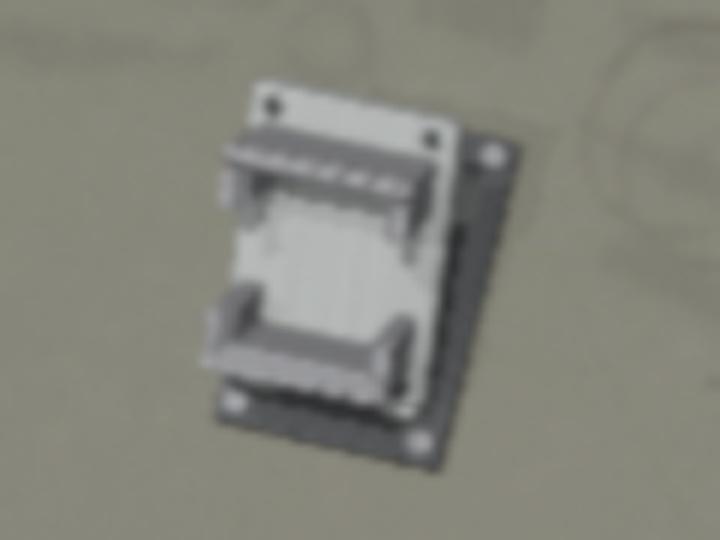

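View pics/nside.png

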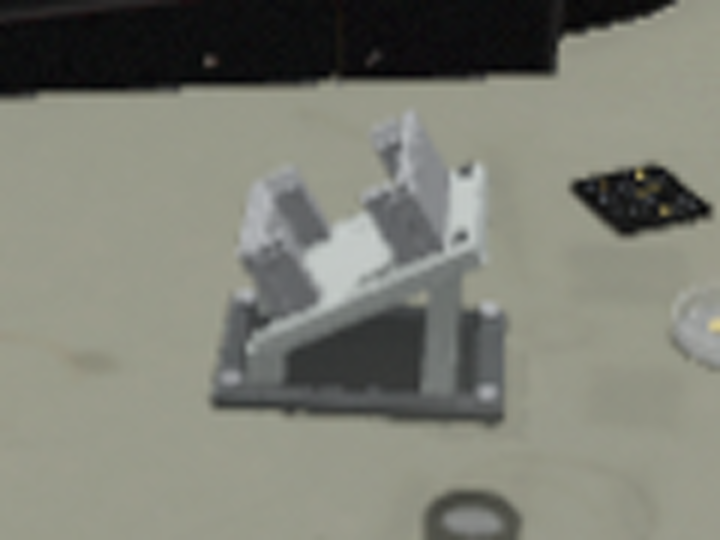

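View pics/parts_top.png

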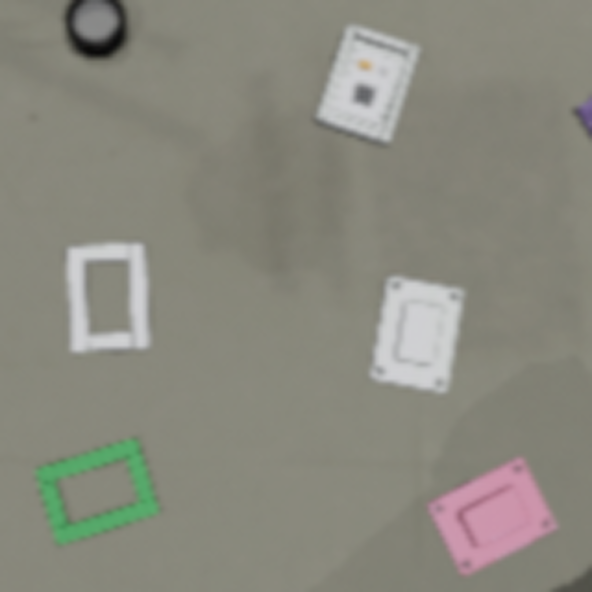

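```bash
cat > fit.py <<'E'
from h import *
from scipy.optimize import least_squares
def nestT(p):
    x,y,yaw=p[:3]; c,s=np.cos(yaw),np.sin(yaw)
    Rz=np.array([[c,-s,0],[s,c,0],[0,0,1]]); a=np.pi/6
    Ry=np.array([[np.cos(a),0,-np.sin(a)],[0,1,0],[np.sin(a),0,np.cos(a)]])
    return Rz@Ry,np.array([x,y,58.])
if __name__=="__main__":
    T=lambda L,n,o:[(P,np.array(q)/6+o) for P,q in L]
    top=T([((52,36,0),(258,80)),((52,-36,0),(460,120)),((-52,-36,0),(415,415)),((-39.5,31.5,36),(205,362)),((-39.5,-31.5,36),(388,402)),((39.5,31.5,36),(222,150)),((39.5,-31.5,36),(430,180))],"top",np.array([150,133]))
    side=T([((52,36,0),(482,166)),((52,-36,0),(484,245)),((-52,-36,0),(250,340)),((-39.5,-31.5,36),(243,240)),((-39.5,31.5,36),(290,168)),((39.5,31.5,36),(410,115)),((39.5,-31.5,36),(410,185))],"side",np.array([284,113]))
    def res(p):
        R,t=nestT(p); r=[]
        for n,L in(("top",top),("side",side)):
            o=p[3:5] if n=="top" else p[5:7]
            u=proj(n,[R@np.array(P)+t for P,_ in L])+o
            r.append((u-np.array([q for _,q in L])).ravel())
        return np.r_[np.concatenate(r),np.array(p[3:])*1.0]
    s=least_squares(res,[645,155,-.2,0,0,0,0],loss="soft_l1"); p=s.x; print(p); print(np.round(res(p).reshape(-1,2),1).tolist())
    np.save("nest.npy",p)
    R,t=nestT(p)
    for n,(u,v),k in(("top",(210,178),0),("side",(344,158),1)):
        im=cv2.imread(f"pics/n{n}.png"); o=p[3:5] if n=="top" else p[5:7]
        def d(a,b,c=(0,0,255)):
            q=(proj(n,[R@np.array(a,float)+t,R@np.array(b,float)+t])+o-[u-60,v-45]+.5)*6
            cv2.line(im,*[tuple(int(z) for z in w) for w in q],c,1)
        D=[(52,36,0),(52,-36,0),(-52,-36,0),(-52,36,0)]
        for i in range(4): d(D[i],D[(i+1)%4])
        for X in(31.5+3.5,39.5):
          for sx in(1,-1):
            for z in (0,36): d((sx*X,31.5,z),(sx*X,-31.5,z),(0,255,0))
        for sx in(1,-1):
          for sy in(1,-1):
            d((sx*18,sy*31.5,0),(sx*18,sy*31.5,36),(255,0,0)); d((sx*18,sy*31.5,36),(sx*39.5,sy*31.5,36),(255,0,0))
        cv2.imwrite(f"pics/n{n}_f.png",im)
E
python3 fit.py
```

```text
[ 6.30539240e+02  1.42295495e+02 -2.15029784e-01  1.20639351e-01
 -3.77454119e-02 -1.00845264e-01 -1.96224343e-01]
[[-0.2, -0.2], [0.3, 0.7], [1.2, -1.5], [-0.2, 0.3], [-0.7, 0.4], [1.1, -1.2], [-2.8, 0.7], [0.4, -0.8], [-0.7, -0.0], [0.9, 0.3], [-0.5, 2.9], [-5.7, 2.7], [1.5, -1.0], [0.2, -0.7], [0.1, -0.0], [-0.1, -0.2]]
```

View pics/ntop_f.png

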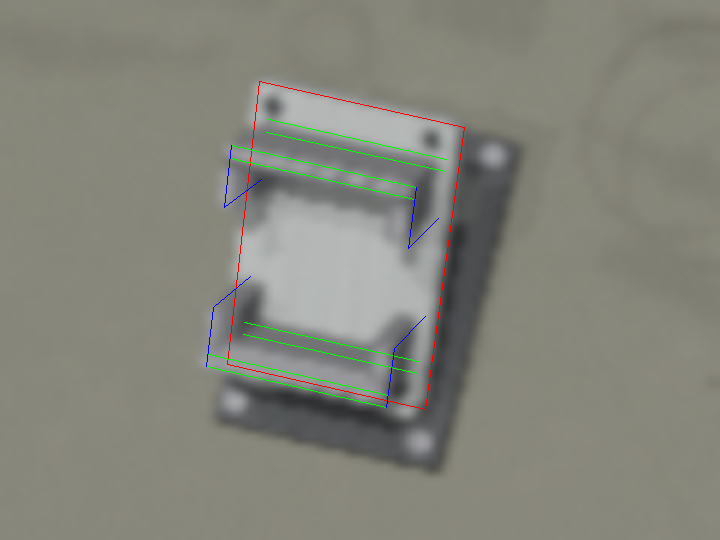

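View pics/nside_f.png

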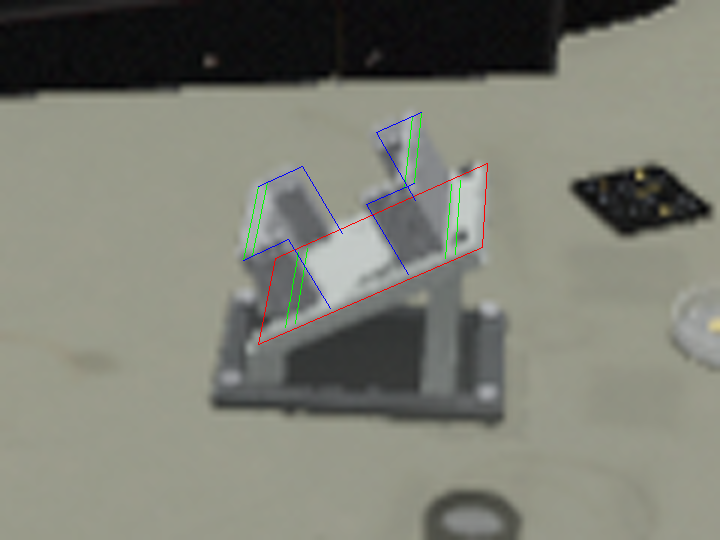

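```bash
cat > ref.py <<'E'
from h import *
from fit import nestT
from scipy.optimize import least_squares
from scipy.ndimage import map_coordinates
def gray(n,tag="0"): return cv2.GaussianBlur(cv2.cvtColor(cv2.imread(f"pics/{n}{tag}.png"),cv2.COLOR_BGR2GRAY).astype(float),(0,0),.6)
IM={}
def snap(n,a,b,N=14,rng=2.5):
    "a,b pixel ends; returns list (point on model fraction f, normal, offset)"
    g=IM[n]; dv=b-a; L=np.linalg.norm(dv); nn=np.array([-dv[1],dv[0]])/L; out=[]
    for f in np.linspace(.12,.88,N):
        c=a+f*dv; s=np.arange(-rng-.5,rng+.51,.1); P=c+s[:,None]*nn
        v=map_coordinates(g,[P[:,1],P[:,0]],order=3); d=np.abs(np.gradient(v,.1)); d[:5]=0; d[-5:]=0
        i=d.argmax()
        if d[i]>8 and 6<i<len(s)-7: out.append((f,nn,s[i]))
    return out
def refine(p,T,edges,iters=6,rng0=3.):
    """T(p)->R,t ; edges dict cam->list of (A,B) model pts"""
    for it in range(iters):
        obs=[]
        for n,E in edges.items():
            for k,(A,B) in enumerate(E):
                R,t=T(p); u=proj(n,[R@np.array(A,float)+t,R@np.array(B,float)+t])
                for f,nn,o in snap(n,u[0],u[1],rng=max(1.2,rng0-.5*it)):
                    X=np.array(A)*(1-f)+np.array(B)*f; obs.append((n,X,nn,u[0]+f*(u[1]-u[0])+o*nn,k))
        def res(q):
            R,t=T(q); r=[]
            for n in edges:
                O=[o for o in obs if o[0]==n]
                if not O: continue
                u=proj(n,[R@o[1]+t for o in O]); r+= [ (u[i]-O[i][3])@O[i][2] for i in range(len(O))]
            return np.array(r)
        p=least_squares(res,p,loss="soft_l1",f_scale=.4).x
    r=res(p); 
    O=[o for n in edges for o in obs if o[0]==n]
    rep={}
    for o,x in zip(O,r): rep.setdefault((o[0],o[4]),[]).append(x)
    return p,{k:(round(float(np.median(v)),2),len(v)) for k,v in rep.items()}
def partT(z):
    def T(p):
        c,s=np.cos(p[2]),np.sin(p[2]); return np.array([[c,-s,0],[s,c,0],[0,0,1]]),np.array([p[0],p[1],z])
    return T
E
cat > run1.py <<'E'
from ref import *
for n in("top","side"): IM[n]=gray(n)
D=[(52,36,0),(52,-36,0),(-52,-36,0),(-52,36,0)]
p0=np.load("nest.npy")[:3]
et=[(D[0],D[1]),((52,-36,0),(-40,-36,0)),((-39.5,31.5,36),(-39.5,-31.5,36)),((52,36,0),(42,36,0))]
es=[(D[0],D[1]),((20,-36,0),(-52,-36,0)),((18,-31.5,36),(18,-31.5,2)),((-18,-31.5,36),(-18,-31.5,2)),((-39.5,31.5,36),(-39.5,-31.5,36)),((18,31.5,36),(39.5,31.5,36))]
for e in({"top":et},{"side":es},{"top":et,"side":es}):
    p,r=refine(p0,nestT,e); print("nest",np.round(p,3),r)
np.save("nest2.npy",p)
def box(h,bot=True):
    q=[(30,22),(30,-22),(-30,-22),(-30,22)]
    return [((*q[i],h),(*q[(i+1)%4],h)) for i in range(4)]
for nm,h,g in(("body",16,(610,-175,-.25)),("spacer",10,(482,-18,.03)),("cover",6,(468,-205,-.15))):
    b=box(h)
    # edge 0: far end(+x),1: right (-y),2: near,3: left ; side cam sees near -y lower edge
    lo=[((30,-22,0),(-30,-22,0))]
    for e in({"top":b},{"side":b[:1]+b[2:]+lo},{"top":b,"side":b[:1]+b[2:]+lo}):
        p,r=refine(np.array(g,float),partT(0),e); print(nm,np.round(p,3),r)
    np.save(nm+".npy",p)
E
python3 run1.py
```

```text
nest [ 6.30600e+02  1.43155e+02 -2.00000e-01] {('top', 0): (0.31, 12), ('top', 1): (0.02, 14), ('top', 2): (-0.27, 14), ('top', 3): (-0.1, 14)}
nest [ 6.28431e+02  1.44889e+02 -2.05000e-01] {('side', 0): (0.16, 11), ('side', 1): (0.01, 8), ('side', 2): (0.08, 14), ('side', 3): (0.14, 13), ('side', 4): (-0.28, 13), ('side', 5): (-0.55, 9)}
nest [ 6.29300e+02  1.43537e+02 -2.13000e-01] {('top', 0): (0.93, 10), ('top', 1): (0.22, 14), ('top', 2): (0.42, 14), ('top', 3): (-0.25, 10), ('side', 0): (-0.18, 14), ('side', 1): (-0.15, 14), ('side', 2): (-0.1, 14), ('side', 3): (0.0, 13), ('side', 4): (-0.73, 14), ('side', 5): (-0.12, 7)}
body [ 6.14660e+02 -1.77729e+02 -3.20000e-01] {('top', 0): (0.05, 14), ('top', 1): (0.1, 14), ('top', 2): (0.1, 14), ('top', 3): (0.1, 14)}
body [ 6.11901e+02 -1.76150e+02 -3.18000e-01] {('side', 0): (-0.12, 14), ('side', 1): (-0.14, 14), ('side', 3): (-0.01, 14)}
body [ 6.12022e+02 -1.76704e+02 -3.08000e-01] {('top', 0): (1.19, 3), ('top', 1): (0.19, 14), ('top', 2): (-1.2, 8), ('top', 3): (0.01, 14), ('side', 0): (-0.28, 14), ('side', 1): (-0.02, 14), ('sid
[... 1833 characters left out ...]
1d(self.fun(x, *self.args, **self.kwargs))
                      ~~~~~~~~^^^^^^^^^^^^^^^^^^^^^^^^^^^^^^
    return np.atleast_1d(self.fun(x))
                         ~~~~~~~~^^^
    return self.f(x, *self.args, **self.kwargs)
           ~~~~~~^^^^^^^^^^^^^^^^^^^^^^^^^^^^^^
  File "ref.py", line 30, in res
    u=proj(n,[R@o[1]+t for o in O]); r+= [ (u[i]-O[i][3])@O[i][2] for i in range(len(O))]
  File "h.py", line 6, in proj
    K,d,R,t=cal(n); P=np.asarray(P,float).reshape(-1,3)
            ~~~^^^
  File "h.py", line 4, in cal
    c=calibration(n); return np.array(c["camera_matrix"]),np.array(c["dist"]),np.array(c["R"]),np.array(c["t"])
ValueError: time passes only in moves, steps and waits
```

```bash
python3 - <<'E'
s=open("h.py").read()
s=s.replace('def cal(n):\n    c=calibration(n); return','''import pickle,os
def _load():
    if not os.path.exists("cal.pkl"): pickle.dump({n:calibration(n) for n in("side","top")},open("cal.pkl","wb"))
    return pickle.load(open("cal.pkl","rb"))
_C=_load()
def cal(n):
    c=_C[n]; return''')
open("h.py","w").write(s)
E
cat > run2.py <<'E'
from ref import *
for n in("top","side"): IM[n]=gray(n)
q=[(30,22),(30,-22),(-30,-22),(-30,22)]
for nm,h,g in(("body",16,(614.7,-177.7,-.32)),("spacer",10,(481,-16,.03)),("cover",6,(469.9,-205.6,-.18))):
    b=[((*q[i],h),(*q[(i+1)%4],h)) for i in range(4)]
    lo=[((30,-22,0),(-30,-22,0))]
    pt,r=refine(np.array(g,float),partT(0),{"top":b},rng0=2.5); print(nm,np.round(pt,3),r)
    np.save(nm+".npy",pt)
    for z in(0,):
        p,r=refine(pt,partT(0),{"side":b[:1]+b[2:]+lo},rng0=2.5); print("   side",np.round(p,3),r)
    for n in("top","side"):
        c=proj(n,[[*pt[:2],h/2]])[0].astype(int); im=cv2.resize(cv2.imread(f"pics/{n}0.png")[c[1]-24:c[1]+24,c[0]-30:c[0]+30],None,fx=6,fy=6,interpolation=cv2.INTER_CUBIC)
        R,t=partT(0)(pt)
        for A,B in b+lo:
            u=(proj(n,[R@np.array(A,float)+t,R@np.array(B,float)+t])-c+[30,24]+.5)*6; cv2.line(im,*[tuple(int(w) for w in v) for v in u],(0,0,255),1)
        cv2.imwrite(f"pics/f_{nm}_{n}.png",im)
import numpy as np
cv2.imwrite("pics/fits.png",np.vstack([np.hstack([cv2.imread(f"pics/f_{a}_{n}.png") for a in("body","spacer","cover")])for n in("top","side")])[:, :, :][::1,::1])
im=cv2.imread("pics/fits.png"); cv2.imwrite("pics/fits.png",cv2.resize(im,(800,int(im.shape[0]*800/im.shape[1]))))
E
python3 run2.py
```

```text
body [ 6.14654e+02 -1.77725e+02 -3.19000e-01] {('top', 0): (0.05, 14), ('top', 1): (0.1, 14), ('top', 2): (0.09, 14), ('top', 3): (0.1, 14)}
   side [ 6.11903e+02 -1.76113e+02 -3.14000e-01] {('side', 0): (-0.16, 14), ('side', 1): (-0.16, 14), ('side', 2): (0.45, 1), ('side', 3): (0.03, 14)}
spacer [ 4.80315e+02 -1.99590e+01  9.60000e-02] {('top', 0): (0.03, 9), ('top', 1): (0.03, 14)}
   side [ 4.77617e+02 -2.63510e+01  6.90000e-02] {('side', 0): (0.02, 11), ('side', 2): (0.01, 13), ('side', 3): (0.09, 13)}
cover [ 4.69907e+02 -2.05565e+02 -1.81000e-01] {('top', 0): (-0.0, 14), ('top', 1): (0.11, 14), ('top', 2): (-0.05, 14), ('top', 3): (0.09, 14)}
   side [ 4.67618e+02 -2.03018e+02 -1.76000e-01] {('side', 0): (-0.05, 14), ('side', 1): (-0.06, 14), ('side', 2): (-0.0, 14), ('side', 3): (-0.21, 1)}
```

View pics/fits.png

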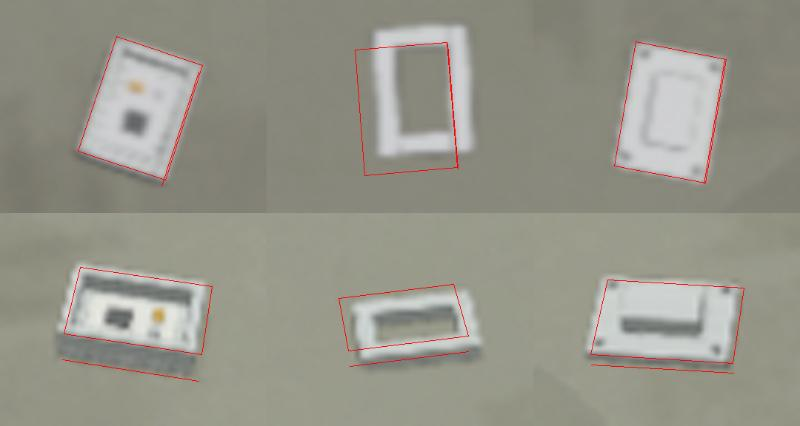

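```bash
sed -i 's/(481,-16,.03)/(488,-28,.09)/' run2.py; python3 run2.py; python3 - <<'E'
from ref import *
for n in("top","side"): IM[n]=gray(n)
E
```

```text
body [ 6.14654e+02 -1.77725e+02 -3.19000e-01] {('top', 0): (0.05, 14), ('top', 1): (0.1, 14), ('top', 2): (0.09, 14), ('top', 3): (0.1, 14)}
   side [ 6.11903e+02 -1.76113e+02 -3.14000e-01] {('side', 0): (-0.16, 14), ('side', 1): (-0.16, 14), ('side', 2): (0.45, 1), ('side', 3): (0.03, 14)}
spacer [ 4.8955e+02 -2.8013e+01  6.8000e-02] {('top', 0): (-0.11, 14), ('top', 1): (0.05, 14), ('top', 2): (-0.19, 14), ('top', 3): (0.09, 14)}
   side [ 4.86897e+02 -2.58460e+01  6.00000e-02] {('side', 0): (-0.1, 14), ('side', 1): (-0.15, 14), ('side', 2): (0.1, 14), ('side', 3): (0.2, 14)}
cover [ 4.69907e+02 -2.05565e+02 -1.81000e-01] {('top', 0): (-0.0, 14), ('top', 1): (0.11, 14), ('top', 2): (-0.05, 14), ('top', 3): (0.09, 14)}
   side [ 4.67618e+02 -2.03018e+02 -1.76000e-01] {('side', 0): (-0.05, 14), ('side', 1): (-0.06, 14), ('side', 2): (-0.0, 14), ('side', 3): (-0.21, 1)}
```

View pics/fits.png

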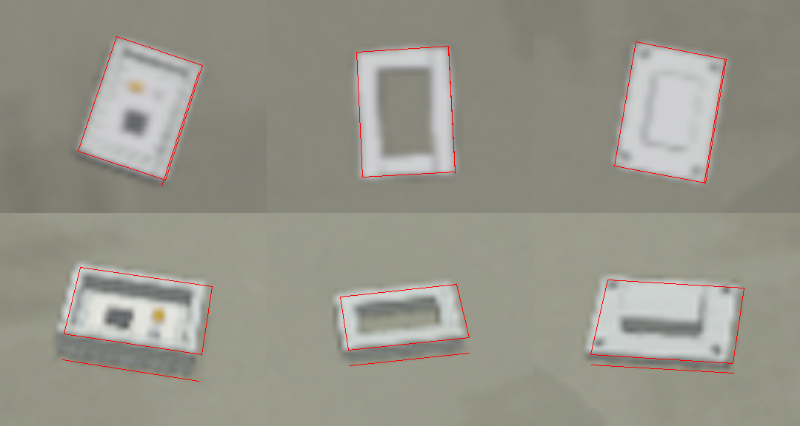

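{"name": "play_rows", "arguments": {
  "motion": "-1 0 0 0 0.18;-1 0 0 0 0.18;-1 0 0 0 0.18;-1 0 0 0 0.178",
  "squeeze": 30
}}

```text
t: 1.6
position: [242.7, -575.9, 215.2]
orientation: [-1.571, -0.0, -0.342]
wrist_force: [0.4, 0.4, 0.4]
opening: 1.0
```

{"name": "play_rows", "arguments": {
  "motion": "-1 24 0 55 -0.023;-1 24 0 55 0;-1 24 0 55 0;-1 24 0 55 0;-1 24 0 55 0;-1 24 0 55 0;-1 24 0 55 0;-1 24 0 55 0;-1 24 0 54 0;-1 0 0 0 0"
}}

```text
t: 2.85
position: [616.5, -165.2, 215.4]
orientation: [-1.572, -0.004, -0.323]
wrist_force: [-0.4, -0.2, 0.5]
opening: 1.002
```

```bash
cat > go.py <<'E'
import sys
from h import *
def rel(target,yaw,s=None):
    s=s or state(); p=s["position"]; y=s["orientation"][2]; d=np.array(target)-p
    return dict(x=round(np.cos(y)*d[0]+np.sin(y)*d[1],1),y=round(-d[2],1),z=round(-np.sin(y)*d[0]+np.cos(y)*d[1],1),turn=round(y-yaw,3),t=round(s["t"],2),pos=np.round(p,1),ori=np.round(s["orientation"],3))
if __name__=="__main__":
    a=[float(v) for v in sys.argv[1:]]; print(rel(a[:3],a[3]))
E
python3 go.py 606.2 -174.5 100 -.319
```

```text
{'x': np.float64(-6.9), 'y': np.float64(115.4), 'z': np.float64(-12.1), 'turn': np.float64(-0.004), 't': 2.85, 'pos': array([ 616.5, -165.2,  215.4]), 'ori': array([-1.572, -0.004, -0.323])}
```

{"name": "play_rows", "arguments": {
  "motion": "-0.41 -3.5 50 -6 -0.004;-0.41 -3.5 50 -6 0;-0.41 0 70 0 0;-0.41 0 0 0 0;-0.41 0 0 0 0"
}}

```text
t: 3.48
position: [609.4, -176.9, 54.8]
orientation: [-1.572, -0.013, -0.318]
wrist_force: [0.2, -0.3, 0.2]
opening: 0.706
```

```bash
cat > look.py <<'E'
import sys
from h import *
tag=sys.argv[1]; X=[float(v) for v in sys.argv[2:5]]; w=int(sys.argv[5]) if len(sys.argv)>5 else 30
ims=[]
for n in("top","side"):
    im=capture(n)[:,:,::-1].copy(); cv2.imwrite(f"pics/{n}{tag}.png",im)
    c=proj(n,[X])[0].astype(int); h=int(w*1.1)
    im=cv2.copyMakeBorder(im,100,100,100,100,cv2.BORDER_CONSTANT); a=im[c[1]-h+100:c[1]+h+100,c[0]-w+100:c[0]+w+100]
    f=min(395/a.shape[1],590/a.shape[0]); ims.append(cv2.resize(a,None,fx=f,fy=f,interpolation=cv2.INTER_CUBIC)); print(n,"crop origin",c-[w,h],"scale",round(f,2))
cv2.imwrite(f"pics/look{tag}.png",np.hstack(ims)); s=state(); print(round(s["t"],2),np.round(s["position"],1),np.round(s["orientation"],3),np.round(s["wrist_force"],1),round(s["opening"],3))
E
python3 look.py 1 606 -175 30 45; python3 go.py 606.2 -174.5 22 -.319
```

```text
top crop origin [313 140] scale 4.39
side crop origin [312 200] scale 4.39
3.58 [ 609.  -176.5   54.7] [-1.571 -0.012 -0.318] [ 1.8 -0.1  0.4] 0.702
{'x': np.float64(-3.3), 'y': np.float64(32.7), 'z': np.float64(1.0), 'turn': np.float64(0.001), 't': 3.58, 'pos': array([ 609. , -176.5,   54.7]), 'ori': array([-1.571, -0.012, -0.318])}
```

View pics/look1.png

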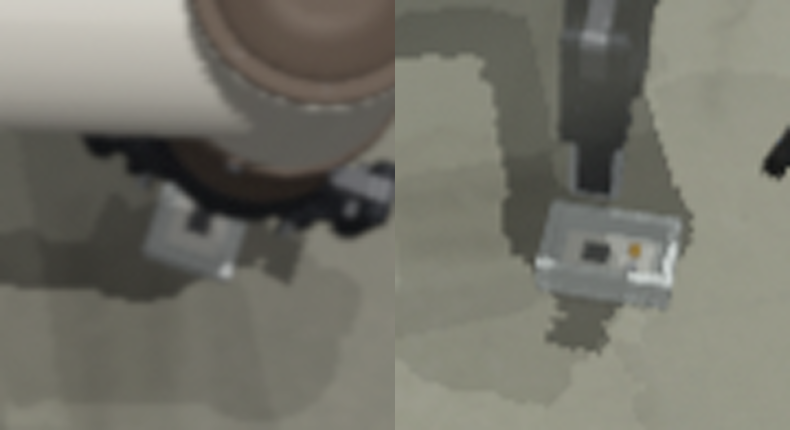

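```bash
python3 - <<'E'
from h import *
for off in(-30,-37):
    for z in(30,35,40,45,50):
        print(off,z,proj("side",[[609+off*.313,-176.5+off*.95,z]])[0].round(1))
E
```

```text
-30 30 [357.1 260.5]
-30 35 [357.2 258.6]
-30 40 [357.4 256.7]
-30 45 [357.5 254.8]
-30 50 [357.7 252.8]
-37 30 [356.6 263.1]
-37 35 [356.7 261.2]
-37 40 [356.8 259.3]
-37 45 [357.  257.3]
-37 50 [357.1 255.4]
```

```bash
python3 - <<'E'
from h import *
im=cv2.imread("pics/side1.png")
for X,c in(((609-30*.313,-176.5-30*.95,44),(0,0,255)),((609+30*.313,-176.5+30*.95,44),(0,255,0)),((609,-176.5,54.7),(255,0,0))):
    u=proj("side",[X])[0]; print(u); im[int(round(u[1])),int(round(u[0]))]=c
a=im[140:300,270:470]; cv2.imwrite("pics/s1z.png",cv2.resize(a,None,fx=4,fy=4,interpolation=cv2.INTER_NEAREST))
E
```

```text
[357.50522164 255.14886454]
[361.86720842 234.53738142]
[360.07346072 240.38343588]
```

View pics/s1z.png

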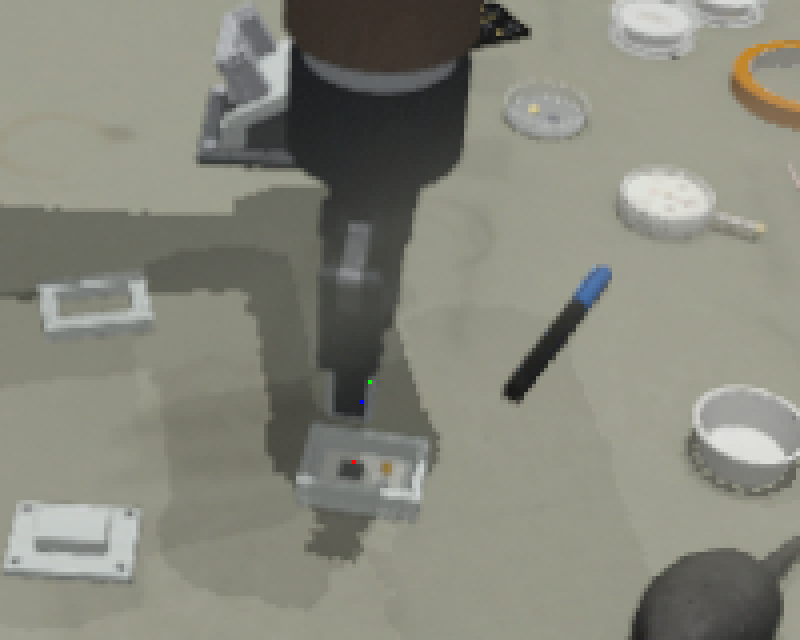

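```bash
python3 - <<'E'
from h import *
im=cv2.imread("pics/top1.png")
for X,c in(((609-30*.313,-176.5-30*.95,44),(0,0,255)),((609+30*.313,-176.5+30*.95,44),(0,255,0)),((609,-176.5,54.7),(255,0,0))):
    u=proj("top",[X])[0]; print(u); im[int(round(u[1])),int(round(u[0]))]=c
a=im[120:240,290:430]; cv2.imwrite("pics/t1z.png",cv2.resize(a,None,fx=5,fy=5,interpolation=cv2.INTER_NEAREST))
for uv in((391,189),(396,185)): print([onz("top",uv,z)[0].round(0) for z in(45,60,75,100)])
E
```

```text
[373.54534968 191.34000782]
[346.2709944 182.2987505]
[360.37877138 185.78181256]
[array([ 605., -241.,   45.]), array([ 602., -239.,   60.]), array([ 599., -237.,   75.]), array([ 594., -233.,  100.])]
[array([ 613., -252.,   45.]), array([ 610., -250.,   60.]), array([ 607., -247.,   75.]), array([ 602., -243.,  100.])]
```

View pics/t1z.png

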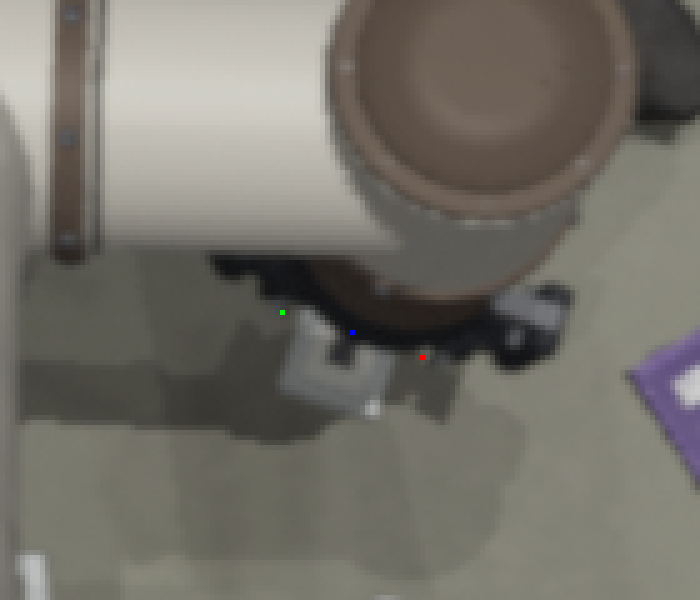

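{"name": "play_rows", "arguments": {
  "motion": "-0.41 -3.3 10 1 0;-0.41 0 15 0 0;-0.41 0 0 0 0"
}}

```text
t: 3.95
position: [608.5, -174.5, 32.4]
orientation: [-1.569, -0.02, -0.318]
wrist_force: [-0.4, -0.1, 0.5]
opening: 0.702
```

```bash
python3 look.py 2 606 -175 20 45; python3 go.py 606.2 -174.5 22 -.319
```

```text
top crop origin [313 141] scale 4.39
side crop origin [312 204] scale 4.39
4.05 [ 609.5 -174.7   33.5] [-1.569 -0.022 -0.318] [ 0.5  1.1 -0.4] 0.703
{'x': np.float64(-3.2), 'y': np.float64(11.5), 'z': np.float64(-0.9), 'turn': np.float64(0.001), 't': 4.05, 'pos': array([ 609.5, -174.7,   33.5]), 'ori': array([-1.569, -0.022, -0.318])}
```

View pics/look2.png

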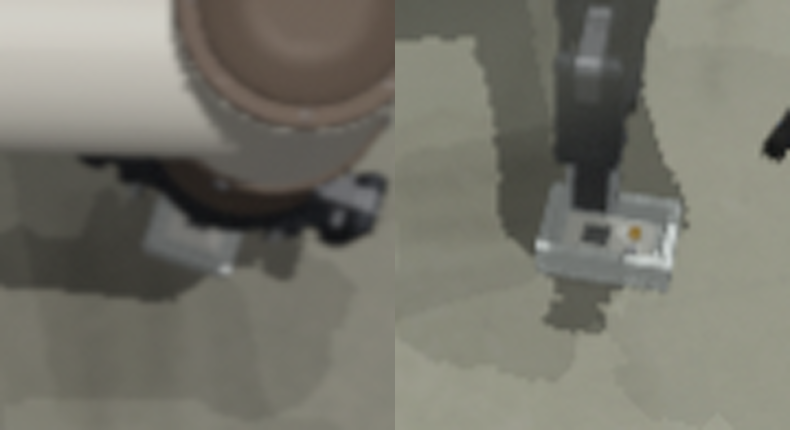

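{"name": "play_rows", "arguments": {
  "motion": "-0.41 -4 6 0 0;-0.41 -1 4 0 0;-0.41 0 2 0 0;-0.41 0 0 0 0"
}}

```text
t: 4.55
position: [605.0, -173.1, 20.8]
orientation: [-1.569, -0.022, -0.317]
wrist_force: [0.1, -0.6, 0.0]
opening: 0.701
```

```bash
python3 look.py 3 606 -175 20 30; python3 go.py 606.2 -174.5 22 -.319; python3 - <<'E'
import cv2
a=cv2.imread("pics/side3.png")[200:280,320:400]; cv2.imwrite("pics/s3z.png",cv2.resize(a,None,fx=7,fy=7,interpolation=cv2.INTER_NEAREST))
E
```

```text
top crop origin [328 157] scale 6.58
side crop origin [327 220] scale 6.58
4.65 [ 605.2 -173.1   21.1] [-1.569 -0.023 -0.317] [-1.2 -0.6 -0.1] 0.708
{'x': np.float64(1.4), 'y': np.float64(-0.9), 'z': np.float64(-1.0), 'turn': np.float64(0.002), 't': 4.65, 'pos': array([ 605.2, -173.1,   21.1]), 'ori': array([-1.569, -0.023, -0.317])}
```

View pics/s3z.png

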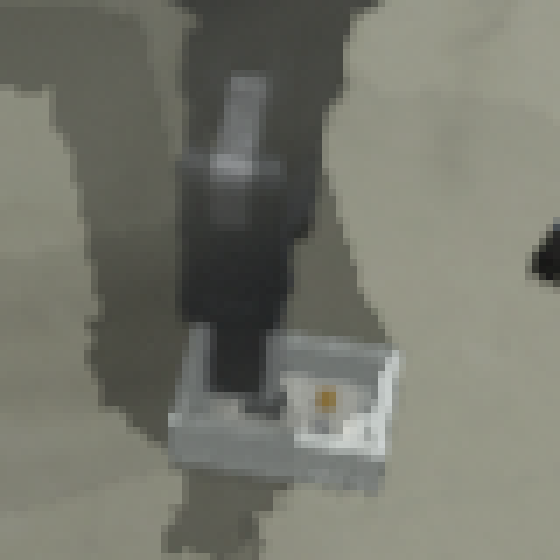

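{"name": "play_rows", "arguments": {
  "motion": "0.2 0 0 0 0;0.2 0 0 0 0;0.2 0 0 0 0;0.2 0 0 0 0",
  "squeeze": 20
}}

```text
t: 5.15
position: [605.6, -173.2, 21.5]
orientation: [-1.569, -0.024, -0.317]
wrist_force: [0.5, -0.3, 0.5]
opening: 0.401
```

```bash
python3 look.py 4 606 -175 20 30; python3 - <<'E'
import cv2
a=cv2.imread("pics/side4.png")[200:280,320:400]; cv2.imwrite("pics/s4z.png",cv2.resize(a,None,fx=7,fy=7,interpolation=cv2.INTER_NEAREST))
E
```

```text
top crop origin [328 157] scale 6.58
side crop origin [327 220] scale 6.58
5.25 [ 605.6 -173.2   21.5] [-1.569 -0.024 -0.317] [ 0.   0.7 -0.2] 0.394
```

View pics/s4z.png

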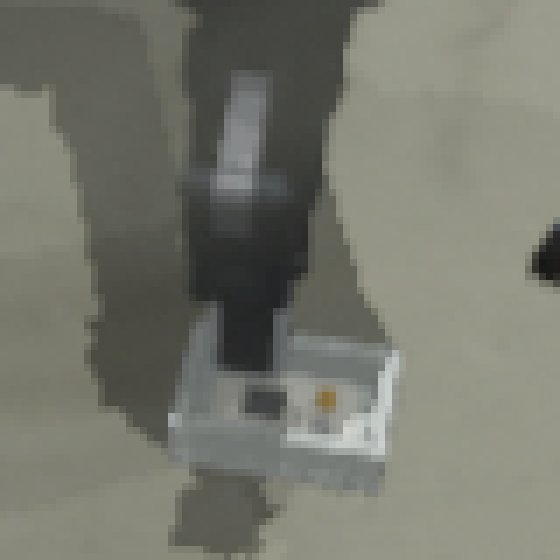

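```bash
python3 - <<'E'
from h import *
im=cv2.imread("pics/top4.png"); a=im[120:240,290:430]; cv2.imwrite("pics/t4z.png",cv2.resize(a,None,fx=5,fy=5,interpolation=cv2.INTER_CUBIC))
im=cv2.imread("pics/side4.png"); a=im[60:300,220:460]; cv2.imwrite("pics/s4w.png",cv2.resize(a,None,fx=2.5,fy=2.5,interpolation=cv2.INTER_CUBIC))
E
```

```text
(no output)
```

View pics/t4z.png

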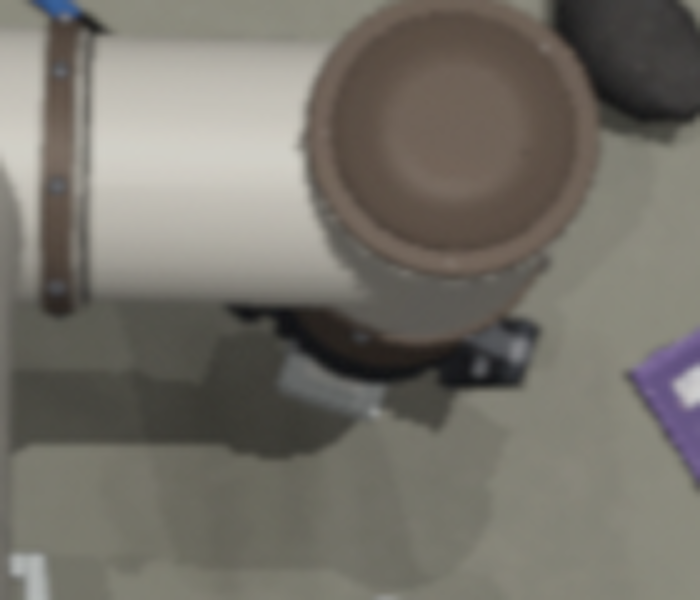

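View pics/s4w.png

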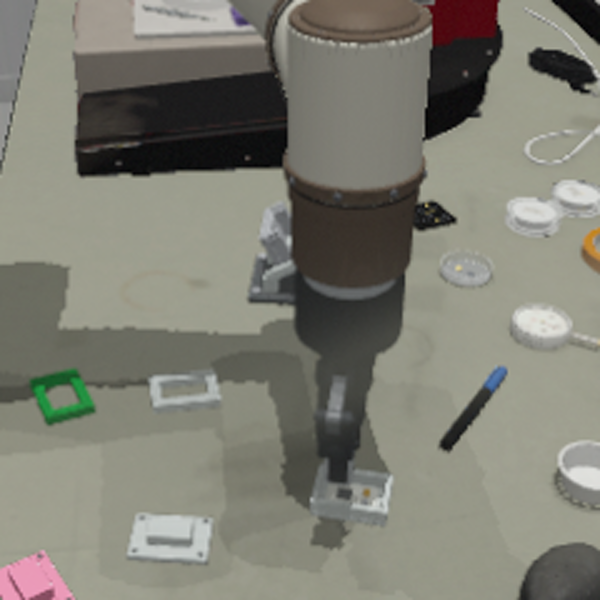

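{"name": "play_rows", "arguments": {
  "motion": "-0.41 0 0 0 0;-0.41 0 0 0 0;-0.41 0 0 0 0;-0.41 0 3 0 0;-0.41 0 3 0 0"
}}

```text
t: 5.88
position: [605.8, -173.2, 15.3]
orientation: [-1.568, -0.024, -0.317]
wrist_force: [0.1, -1.1, -0.3]
opening: 0.703
```

```bash
python3 look.py 5 606 -175 20 30; python3 - <<'E'
import cv2
a=cv2.imread("pics/side5.png")[200:280,320:400]; cv2.imwrite("pics/s5z.png",cv2.resize(a,None,fx=7,fy=7,interpolation=cv2.INTER_NEAREST))
E
```

```text
top crop origin [328 157] scale 6.58
side crop origin [327 220] scale 6.58
5.97 [ 605.6 -173.2   15. ] [-1.569 -0.023 -0.317] [0.8 0.1 0.2] 0.707
```

View pics/s5z.png

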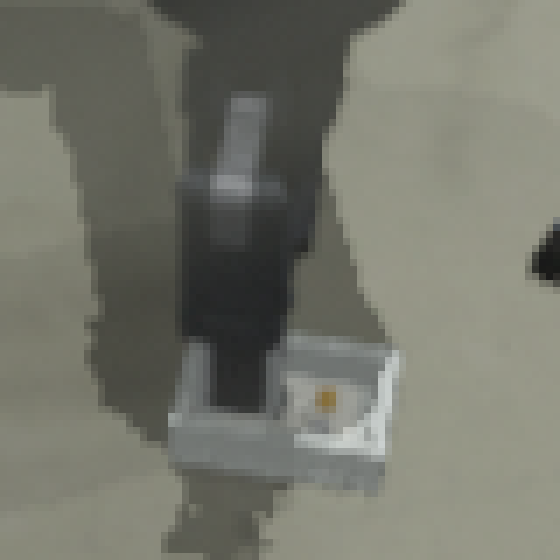

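{"name": "play_rows", "arguments": {
  "motion": "-0.41 0 3 0 0;-0.41 0 3 0 0;-0.41 0 0 0 0"
}}

```text
t: 6.35
position: [605.6, -173.2, 8.4]
orientation: [-1.569, -0.023, -0.317]
wrist_force: [0.8, 1.0, -0.3]
opening: 0.702
```

```bash
python3 look.py 6 606 -175 20 30; python3 - <<'E'
import cv2
a=cv2.imread("pics/side6.png")[200:280,320:400]; cv2.imwrite("pics/s6z.png",cv2.resize(a,None,fx=7,fy=7,interpolation=cv2.INTER_NEAREST))
E
```

```text
top crop origin [328 157] scale 6.58
side crop origin [327 220] scale 6.58
6.45 [ 605.8 -173.2    8.7] [-1.569 -0.023 -0.317] [-0.2  0.3 -0.7] 0.705
```

View pics/s6z.png

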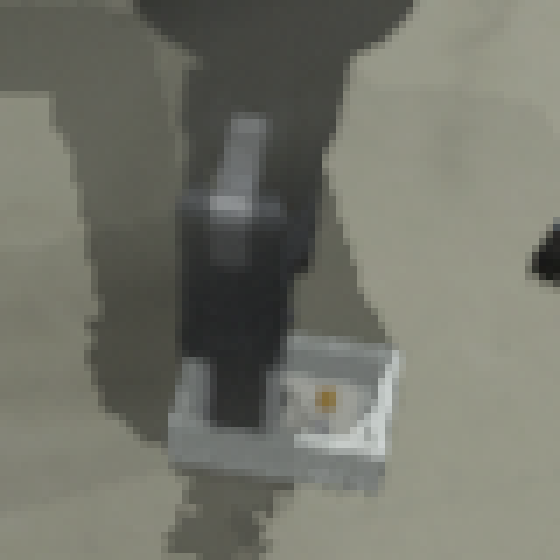

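{"name": "play_rows", "arguments": {
  "motion": "-0.41 0 4 0 0;-0.41 0 4 0 0;-0.41 0 3 0 0;-0.41 0 0 0 0"
}}

```text
t: 6.95
position: [606.1, -173.3, -3.1]
orientation: [-1.569, -0.023, -0.317]
wrist_force: [0.5, 0.5, 0.8]
opening: 0.702
```

```bash
python3 look.py 7 606 -175 20 30; python3 - <<'E'
import cv2
a=cv2.imread("pics/side7.png")[200:280,320:400]; cv2.imwrite("pics/s7z.png",cv2.resize(a,None,fx=7,fy=7,interpolation=cv2.INTER_NEAREST))
E
```

```text
top crop origin [328 157] scale 6.58
side crop origin [327 220] scale 6.58
7.05 [ 606.3 -173.3   -2.7] [-1.568 -0.024 -0.317] [ 0.  -0.1  0.2] 0.704
```

View pics/s7z.png

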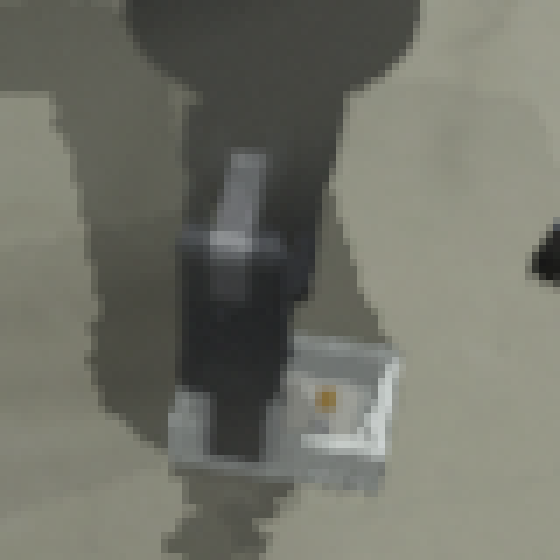

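{"name": "play_rows", "arguments": {
  "motion": "-0.41 0 4 0 0;-0.41 0 4 0 0;-0.41 0 2 0 0;-0.41 0 1.5 0 0;-0.41 0 0 0 0"
}}

```text
t: 7.68
position: [606.7, -173.4, -14.9]
orientation: [-1.568, -0.024, -0.317]
wrist_force: [-0.5, 0.0, -0.6]
opening: 0.705
```

{"name": "play_rows", "arguments": {
  "motion": "-0.41 0 1.5 0 0;-0.41 0 1.5 0 0"
}}

```text
t: 7.92
position: [607.0, -173.4, -17.8]
orientation: [-1.568, -0.025, -0.317]
wrist_force: [0.3, -0.1, 0.6]
opening: 0.707
```

{"name": "play_rows", "arguments": {
  "motion": "-0.41 0 1.5 0 0;-0.41 0 0 0 0"
}}

```text
t: 8.18
position: [607.0, -173.4, -19.5]
orientation: [-1.568, -0.025, -0.317]
wrist_force: [0.2, -0.1, -0.6]
opening: 0.707
```

{"name": "play_rows", "arguments": {
  "motion": "-0.41 0 1.5 0 0;-0.41 0 0 0 0"
}}

```text
t: 8.43
position: [607.2, -173.4, -20.8]
orientation: [-1.568, -0.025, -0.317]
wrist_force: [-0.4, -0.6, 0.6]
opening: 0.705
```

{"name": "play_rows", "arguments": {
  "motion": "-0.41 0 1.5 0 0;-0.41 0 0 0 0"
}}

```text
t: 8.68
position: [607.3, -173.4, -20.7]
orientation: [-1.569, -0.025, -0.317]
wrist_force: [0.2, -0.8, 0.1]
opening: 0.707
```

{"name": "play_rows", "arguments": {
  "motion": "-0.41 0 2 0 0"
}}

```text
t: 8.8
position: [607.5, -173.5, -21.2]
orientation: [-1.569, -0.025, -0.316]
wrist_force: [-5.9, 3.1, 16.6]
opening: 0.706
```

{"name": "play_rows", "arguments": {
  "motion": "-0.41 0 -8 0 0;-0.41 0 -6 0 0;-0.41 0 0 0 0"
}}

```text
t: 9.18
position: [607.4, -173.4, -6.7]
orientation: [-1.569, -0.026, -0.317]
wrist_force: [0.0, 0.0, 0.4]
opening: 0.702
```

```bash
python3 go.py 606.2 -174.5 -6 -.319
```

```text
{'x': np.float64(-0.8), 'y': np.float64(-0.7), 'z': np.float64(-1.4), 'turn': np.float64(0.002), 't': 9.18, 'pos': array([ 607.4, -173.4,   -6.7]), 'ori': array([-1.569, -0.026, -0.317])}
```

{"name": "play_rows", "arguments": {
  "motion": "-0.41 -0.8 -0.7 -1.4 0;-0.41 0 0 0 0;1 0 0 0 0;1 0 0 0 0;1 0 0 0 0;1 0 0 0 0;1 0 0 0 0",
  "squeeze": 35
}}

```text
t: 10.05
position: [605.7, -174.6, -6.8]
orientation: [-1.569, -0.025, -0.317]
wrist_force: [-0.1, -0.1, 0.3]
opening: 0.497
```

{"name": "play_rows", "arguments": {
  "motion": "1 0 -8 0 0;1 0 -15 0 0;1 0 -30 0 0;1 0 -30 0 0;1 0 -30 0 0;1 0 -30 0 0;1 0 0 0 0"
}}

```text
t: 10.92
position: [601.5, -173.6, 144.9]
orientation: [-1.568, -0.026, -0.317]
wrist_force: [0.1, -0.4, -0.4]
opening: 0.501
```

```bash
python3 look.py 8 606 -175 130 45
```

```text
top crop origin [318 130] scale 4.39
side crop origin [315 159] scale 4.39
11.03 [ 599.4 -173.3  141.3] [-1.569 -0.019 -0.318] [-0.4 -0.1 -1.3] 0.499
```

View pics/look8.png

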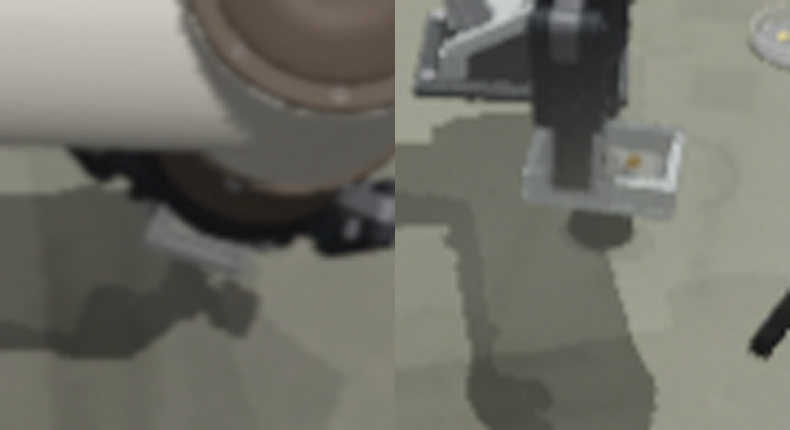

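```bash
cat > plan.py <<'E'
import sys
from h import *
N=np.array([629.5,144.0,-.205])
def tcp(a,b,phi,xp,zp,dz,t=0,zf=0,N=N,lat=0):
    """far lower corner at nest (a, zf+t); pivot part coords xp,zp; TCP = pivot - dz below"""
    p=np.radians(phi); c=np.array([a,zf+t]); v=c+(xp-30)*np.array([np.cos(p),-np.sin(p)])+zp*np.array([np.sin(p),np.cos(p)])
    X=v[0]*.8660-v[1]*.5; Z=v[0]*.5+v[1]*.8660+58-dz
    h=np.array([np.cos(N[2]),np.sin(N[2])]); q=N[:2]+X*h+lat*np.array([-h[1],h[0]])
    return np.array([q[0],q[1],Z])
E
python3 - <<'E'
from plan import *; from go import rel
T=tcp(22,0,30,-7.5,13.9,20,t=35); print(T.round(1)); print(rel(T,-.205))
E
```

```text
[594.3 151.3  93.2]
{'x': np.float64(-106.2), 'y': np.float64(48.1), 'z': np.float64(306.7), 'turn': np.float64(-0.113), 't': 11.03, 'pos': array([ 599.4, -173.3,  141.3]), 'ori': array([-1.569, -0.019, -0.318])}
```

{"name": "play_rows", "arguments": {
  "motion": "1 -10 0 30 0;1 -19 0 55 0;1 -19 0 55 0;1 -19 0 55 0;1 -19 0 55 0;1 -10 0 30 0;1 0 0 0 -0.113;1 0 0 0 0"
}}

```text
t: 12.02
position: [588.0, 130.2, 125.5]
orientation: [-1.582, 0.004, -0.206]
wrist_force: [0.1, -1.4, -0.8]
opening: 0.5
```

```bash
python3 go.py 594.3 151.3 93.2 -.205
```

```text
{'x': np.float64(1.9), 'y': np.float64(32.3), 'z': np.float64(21.9), 'turn': np.float64(-0.001), 't': 12.03, 'pos': array([588. , 130.2, 125.5]), 'ori': array([-1.582,  0.004, -0.206])}
```

{"name": "play_rows", "arguments": {
  "motion": "1 1 0 12 0;1 1 0 10 0;1 0 12 0 0;1 0 12 0 0;1 0 8 0 0;1 0 0 0 0"
}}

```text
t: 12.78
position: [593.5, 150.4, 88.5]
orientation: [-1.585, 0.008, -0.213]
wrist_force: [0.1, 0.7, -0.3]
opening: 0.5
```

```bash
python3 look.py 9 612 148 100 50;python3 go.py 594.3 151.3 93.2 -.205
```

```text
top crop origin [148 123] scale 3.95
side crop origin [288  84] scale 3.95
12.88 [594.  150.5  89.5] [-1.584  0.007 -0.212] [-0.3 -0.  -1.5] 0.501
{'x': np.float64(0.1), 'y': np.float64(-3.7), 'z': np.float64(0.8), 'turn': np.float64(-0.007), 't': 12.88, 'pos': array([594. , 150.5,  89.5]), 'ori': array([-1.584,  0.007, -0.212])}
```

View pics/look9.png

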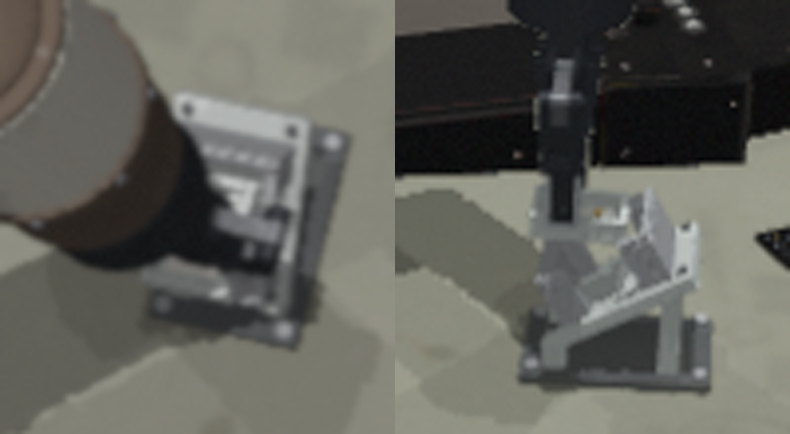

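```bash
cat > held.py <<'E'
from ref import *
def overlay(tag,P0,yaw,H,s,z,fn,pitch=0.,nest=None,cams=("top","side"),cen=None):
    h=np.array([np.cos(yaw),np.sin(yaw),0]); l=np.array([-h[1],h[0],0]); k=np.array([0,0,1.])
    hp=h*np.cos(pitch)+k*np.sin(pitch); kp=k*np.cos(pitch)-h*np.sin(pitch)
    ims=[]
    for n in cams:
        im=cv2.imread(f"pics/{n}{tag}.png"); c=proj(n,[cen if cen is not None else P0])[0].astype(int); w,hh=45,45; f=8
        im=cv2.copyMakeBorder(im,100,100,100,100,cv2.BORDER_CONSTANT)[c[1]-hh+100:c[1]+hh+100,c[0]-w+100:c[0]+w+100]; im=cv2.resize(im,None,fx=f,fy=f,interpolation=cv2.INTER_CUBIC)
        def ln(A,B,col):
            u=(proj(n,[A,B])-c+[w,hh]+.5)*f; cv2.line(im,*[tuple(int(q) for q in v) for v in u],col,1)
        W=lambda x,y,zz:P0+s*h+z*k+x*hp+y*l+zz*kp
        q=[(30,22),(30,-22),(-30,-22),(-30,22)]
        for i in range(4):
            for zz in(0,H): ln(W(*q[i],zz),W(*q[(i+1)%4],zz),(0,0,255))
            ln(W(*q[i],0),W(*q[i],H),(0,0,255))
        if nest is not None:
            from fit import nestT
            R,t=nestT(nest); V=lambda *a:R@np.array(a,float)+t
            D=[(52,36,0),(52,-36,0),(-52,-36,0),(-52,36,0)]
            for i in range(4): ln(V(*D[i]),V(*D[(i+1)%4]),(0,255,0))
            for sx in(1,-1):
                ln(V(sx*39.5,31.5,36),V(sx*39.5,-31.5,36),(255,0,0))
                for sy in(1,-1): ln(V(sx*18,sy*31.5,0),V(sx*18,sy*31.5,36),(255,0,0)); ln(V(sx*18,sy*31.5,36),V(sx*39.5,sy*31.5,36),(255,0,0))
        ims.append(im)
    o=np.hstack(ims); o=cv2.resize(o,None,fx=800/o.shape[1],fy=800/o.shape[1],interpolation=cv2.INTER_AREA) if o.shape[1]>800 else o
    cv2.imwrite(fn,o)
E
python3 - <<'E'
from held import *
tcp=np.array([594.,150.5,89.5]); yaw=-.212
h=np.array([np.cos(yaw),np.sin(yaw),0]); P0=tcp+7.5*h+[0,0,20-13.9]; print(P0)
overlay("9",P0,yaw,16,0,0,"pics/o9.png",nest=[628.4,144.9,-.205],cams=("side",))
E
```

```text
[601.33209029 148.92188342  95.6       ]
```

View pics/o9.png

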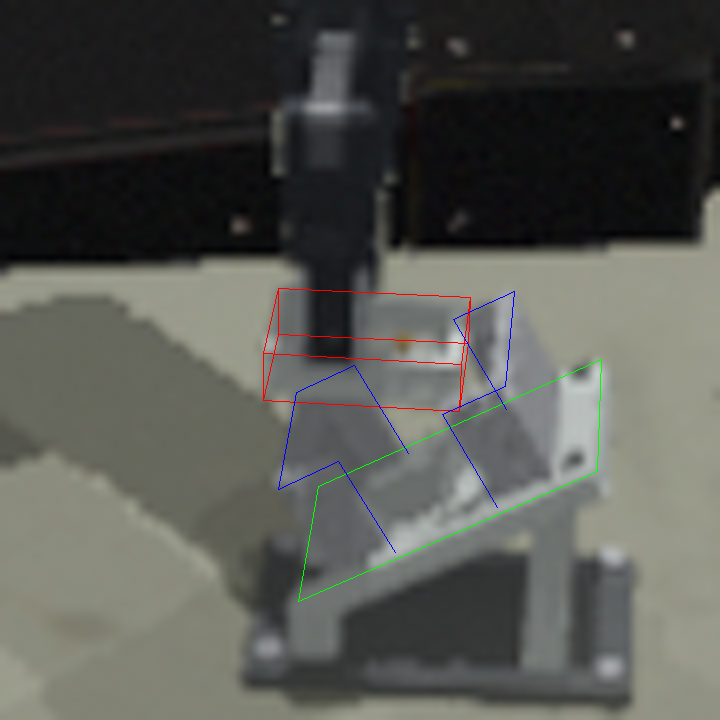

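```bash
python3 - <<'E'
from held import *
IM["side"]=gray("side","9")
tcp=np.array([594.,150.5,89.5]); yaw=-.212
h=np.array([np.cos(yaw),np.sin(yaw),0]); P0=tcp+7.5*h+[0,0,20-13.9]
R=np.array([[h[0],-h[1],0],[h[1],h[0],0],[0,0,1]])
T=lambda p:(R,P0+p[0]*h+np.array([0,0,p[1]]))
E=[((-30,-22,0),(30,-22,0)),((30,-22,0),(30,-22,16)),((30,-22,16),(30,22,16)),((0,22,16),(30,22,16)),((0,-22,16),(30,-22,16)),((-30,-22,0),(-30,-22,16)),((-30,-22,16),(-30,22,16))]
p,r=refine(np.zeros(2),T,{"side":E},rng0=2); print(p,r)
from fit import nestT
D=[(52,36,0),(52,-36,0),(-52,-36,0),(-52,36,0)]
es=[(D[0],D[1]),((20,-36,0),(-52,-36,0)),((18,-31.5,36),(18,-31.5,2)),((-18,-31.5,36),(-18,-31.5,2))]
IM["side"]=gray("side","0")
R0=nestT
for e in (es,):
    p,r=refine(np.array([628.4,144.9,-.205]),nestT,{"side":e},rng0=2); print(p,r)
E
```

```text
[ 0.38361735 -1.92811863] {('side', 0): (0.6, 5), ('side', 1): (0.1, 11), ('side', 2): (-0.0, 14), ('side', 3): (-0.1, 14), ('side', 4): (0.0, 10), ('side', 5): (-0.0, 11), ('side', 6): (0.2, 11)}
[ 6.28969832e+02  1.44418316e+02 -2.17067953e-01] {('side', 0): (-0.02, 12), ('side', 1): (0.01, 12), ('side', 2): (0.01, 14), ('side', 3): (0.12, 13)}
```

```bash
sed -i 's/^N=.*/N=np.array([629.1,144.1,-.208])/' plan.py; cat > pl.py <<'E'
import sys
from plan import *; from go import rel
# args: a phi xp zp dz t zf lat
a,phi,xp,zp,dz,t,zf,lat=[float(v) for v in sys.argv[1:9]]
T=tcp(a,0,phi,xp,zp,dz,t=t,zf=zf,lat=lat); print(T.round(1),rel(T,-.208),np.round(state()["wrist_force"],1))
E
python3 pl.py 22 30 -7.5 13.9 20 12 0 0
```

```text
[605.2 149.1  73.3] {'x': np.float64(11.2), 'y': np.float64(16.2), 'z': np.float64(1.0), 'turn': np.float64(-0.004), 't': 12.88, 'pos': array([594. , 150.5,  89.5]), 'ori': array([-1.584,  0.007, -0.212])} [-0.3 -0.  -1.5]
```

{"name": "play_rows", "arguments": {
  "motion": "1 4 5 0.5 -0.004;1 4 5 0.5 0;1 3 4 0 0;1 0 0 0 0"
}}

```text
t: 13.38
position: [604.7, 148.7, 74.4]
orientation: [-1.584, 0.009, -0.209]
wrist_force: [-0.9, -1.0, -1.6]
opening: 0.498
```

```bash
python3 pl.py 22 30 -7.5 13.9 20 5 0 0; python3 look.py 10 612 148 85 40
```

```text
[608.6 148.4  67.2] {'x': np.float64(3.9), 'y': np.float64(7.2), 'z': np.float64(0.5), 'turn': np.float64(-0.001), 't': 13.38, 'pos': array([604.7, 148.7,  74.4]), 'ori': array([-1.584,  0.009, -0.209])} [-0.9 -1.  -1.6]
top crop origin [160 135] scale 4.94
side crop origin [298 100] scale 4.94
13.47 [604.6 148.8  74.8] [-1.584  0.008 -0.209] [-1.1 -0.1 -3.1] 0.497
```

View pics/look10.png

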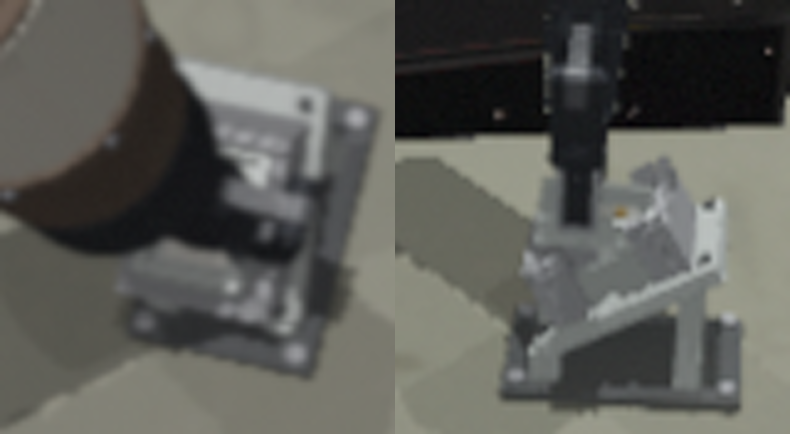

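{"name": "play_rows", "arguments": {
  "motion": "1 2 3.5 0.3 0;1 2 3.7 0.3 0"
}}

```text
t: 13.72
position: [608.7, 148.5, 67.7]
orientation: [-1.584, 0.008, -0.209]
wrist_force: [-0.9, -0.8, -1.7]
opening: 0.495
```

```bash
python3 pl.py 22 30 -7.5 13.9 20 0 0 0
```

```text
[611.1 147.9  62.9] {'x': np.float64(2.4), 'y': np.float64(4.8), 'z': np.float64(-0.1), 'turn': np.float64(-0.001), 't': 13.72, 'pos': array([608.7, 148.5,  67.7]), 'ori': array([-1.584,  0.008, -0.209])} [-0.9 -0.8 -1.7]
```

No contact yet; go on in small steps and watch force.

{"name": "play_rows", "arguments": {
  "motion": "1 1 1.7 0 0;1 1 1.7 0 0"
}}

```text
t: 13.98
position: [610.7, 148.0, 63.8]
orientation: [-1.584, 0.008, -0.209]
wrist_force: [-3.7, 0.8, 0.5]
opening: 0.497
```

{"name": "play_rows", "arguments": {
  "motion": "1 0.7 1.5 0 0;1 0 1 0 0"
}}

```text
t: 14.22
position: [610.7, 148.1, 63.0]
orientation: [-1.585, 0.009, -0.208]
wrist_force: [-3.8, 0.9, 4.2]
opening: 0.502
```

```bash
cat > arc.py <<'E'
import sys
from plan import *
xp,zp,dz,zf,H=[float(v) for v in sys.argv[1:6]]
prev=None
for phi in np.arange(30,-.1,-3):
    p=np.radians(phi); a=(60*np.cos(p)-H*np.sin(p))/2
    T=tcp(a,0,phi,xp,zp,dz,zf=zf); h=np.array([np.cos(N[2]),np.sin(N[2])])
    X=(T[:2]-N[:2])@h
    print(int(phi),round(a,1),T.round(1),"X",round(X,1),"" if prev is None else f"dx {X-prev[0]:.2f} dy {prev[1]-T[2]:.2f}"); prev=(X,T[2])
E
python3 arc.py -7.5 13.9 20 0 16
```

```text
30 22.0 [611.  147.9  62.9] X -18.5 
27 23.1 [611.3 147.9  61.5] X -18.2 dx 0.29 dy 1.42
24 24.2 [611.7 147.8  60. ] X -17.8 dx 0.34 dy 1.49
21 25.1 [612.  147.7  58.4] X -17.4 dx 0.39 dy 1.55
18 26.1 [612.5 147.6  56.8] X -17.0 dx 0.44 dy 1.60
15 26.9 [612.9 147.5  55.2] X -16.5 dx 0.48 dy 1.66
12 27.7 [613.5 147.4  53.5] X -16.0 dx 0.53 dy 1.70
9 28.4 [614.  147.3  51.7] X -15.4 dx 0.57 dy 1.74
6 29.0 [614.6 147.2  49.9] X -14.8 dx 0.62 dy 1.78
3 29.5 [615.3 147.   48.1] X -14.1 dx 0.66 dy 1.81
0 30.0 [615.9 146.9  46.3] X -13.4 dx 0.70 dy 1.84
```

{"name": "play_rows", "arguments": {
  "motion": "1 0.3 2 0 0;1 0.4 2 0 0;1 0.4 2 0 0"
}}

```text
t: 14.6
position: [610.6, 147.9, 60.5]
orientation: [-1.585, 0.01, -0.206]
wrist_force: [-6.1, 1.1, 6.2]
opening: 0.498
```

```bash
python3 look.py 11 612 148 85 40
```

```text
top crop origin [160 135] scale 4.94
side crop origin [298 100] scale 4.94
14.7 [610.6 147.9  60.4] [-1.585  0.01  -0.206] [-5.5  1.3  5.1] 0.501
```

View pics/look11.png

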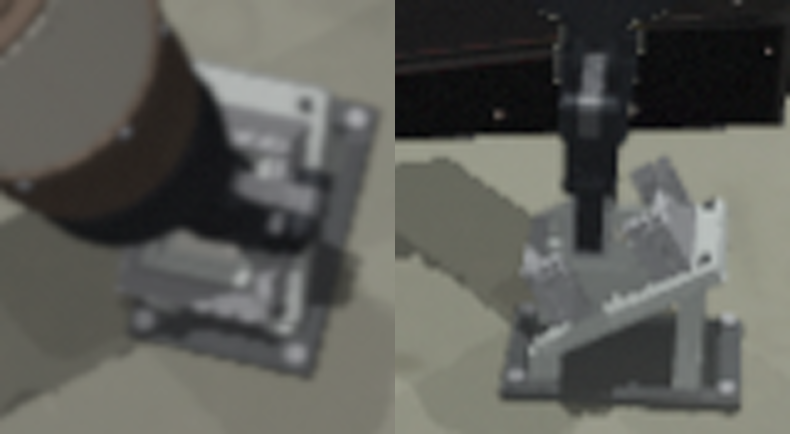

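{"name": "play_rows", "arguments": {
  "motion": "1 0.2 2.2 0 0;1 0.2 2.2 0 0;1 0.3 2.2 0 0;1 0.3 2.2 0 0"
}}

```text
t: 15.2
position: [610.7, 148.0, 56.6]
orientation: [-1.585, 0.009, -0.204]
wrist_force: [-5.4, 0.4, 6.6]
opening: 0.506
```

```bash
python3 look.py 12 612 148 85 40
```

```text
top crop origin [160 135] scale 4.94
side crop origin [298 100] scale 4.94
15.3 [610.8 147.9  56.5] [-1.585  0.009 -0.204] [-5.8  0.9  5.6] 0.504
```

View pics/look12.png

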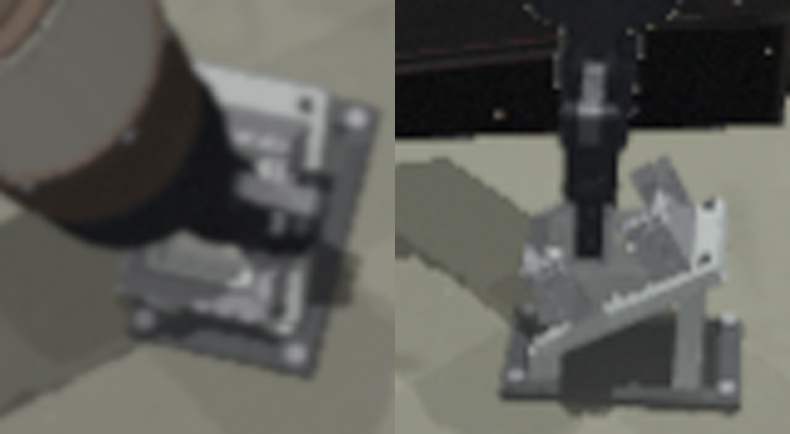

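```bash
python3 - <<'E'
import cv2,numpy as np
o=[cv2.resize(cv2.imread(f"pics/side{k}.png")[120:185,310:375],None,fx=6,fy=6,interpolation=cv2.INTER_CUBIC) for k in(10,12)]
cv2.imwrite("pics/z12.png",np.hstack(o))
E
```

```text
(no output)
```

View pics/z12.png

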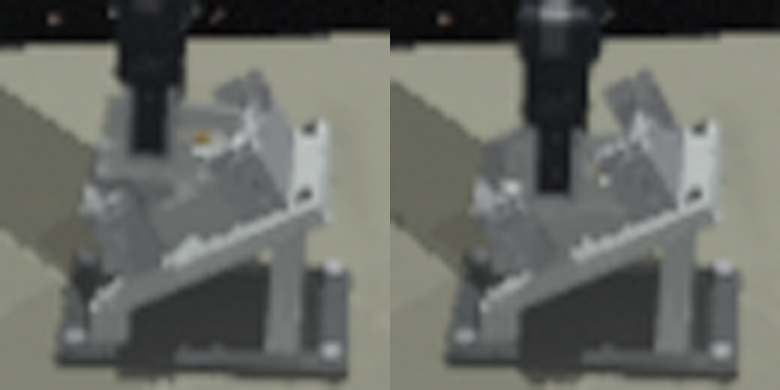

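```bash
cat > ov.py <<'E'
import sys
from held import *
from plan import N
tag,phi,a,H,zf,fn=sys.argv[1],*[float(v) for v in sys.argv[2:6]],sys.argv[6]
n=np.array([628.7,144.8,-.208]); th=np.radians(30-phi)
from fit import nestT
R,t=nestT(n); p=np.radians(phi)
far=R@np.array([a,0,zf])+t
h=np.array([np.cos(n[2]),np.sin(n[2]),0]); k=np.array([0,0,1.])
hp=h*np.cos(th)+k*np.sin(th)
overlay(tag,far-30*hp,n[2],H,0,0,fn,pitch=th,nest=None,cams=("side",),cen=R@np.array([0,0,15.])+t)
E
python3 ov.py 12 18 26 16 0 pics/oa.png; python3 ov.py 12 30 22 16 0 pics/ob.png; python3 -c "
import cv2,numpy as np
cv2.imwrite('pics/oab.png',cv2.resize(np.hstack([cv2.imread('pics/oa.png')[60:560,60:560],cv2.imread('pics/ob.png')[60:560,60:560]]),None,fx=.8,fy=.8))"
```

```text
(no output)
```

View pics/oab.png

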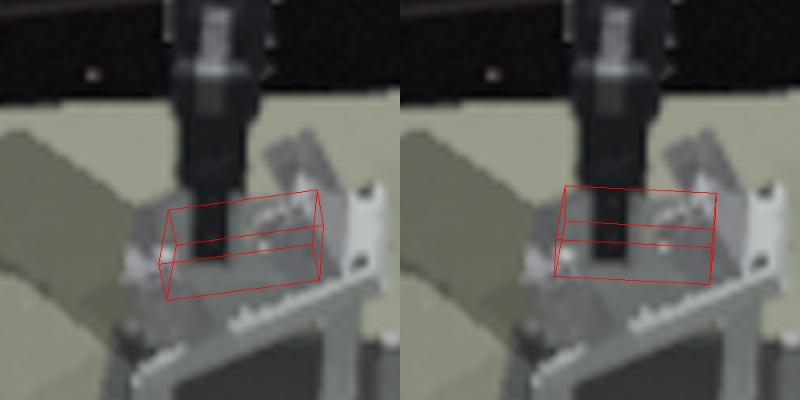

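{"name": "play_rows", "arguments": {
  "motion": "1 0.6 2.2 0 0;1 0.6 2.2 0 0;1 0.6 2.2 0 0;1 0.6 2.2 0 0"
}}

```text
t: 15.8
position: [612.7, 147.9, 52.6]
orientation: [-1.585, 0.007, -0.202]
wrist_force: [-5.4, 0.6, 5.9]
opening: 0.497
```

{"name": "play_rows", "arguments": {
  "motion": "1 0.6 2.2 0 0;1 0.6 2.2 0 0"
}}

```text
t: 16.05
position: [613.6, 147.9, 50.4]
orientation: [-1.585, 0.007, -0.201]
wrist_force: [-5.3, 0.5, 4.6]
opening: 0.498
```

```bash
python3 look.py 13 612 148 85 40;  python3 - <<'E'
import cv2,numpy as np
o=[cv2.resize(cv2.imread(f"pics/side{k}.png")[120:185,310:375],None,fx=6,fy=6,interpolation=cv2.INTER_CUBIC) for k in(12,13)]
cv2.imwrite("pics/z13.png",np.hstack(o))
E
```

```text
top crop origin [160 135] scale 4.94
side crop origin [298 100] scale 4.94
16.15 [613.6 147.9  50.3] [-1.585  0.007 -0.202] [-5.   0.7  4.4] 0.497
```

View pics/z13.png

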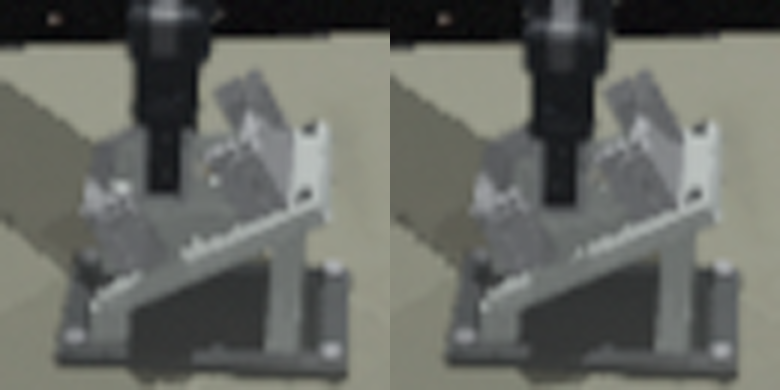

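{"name": "play_rows", "arguments": {
  "motion": "1 0.8 2.2 0 0;1 0.8 2.2 0 0;1 0.7 1.5 0 0"
}}

```text
t: 16.52
position: [615.4, 147.8, 47.5]
orientation: [-1.584, 0.006, -0.2]
wrist_force: [-5.3, 1.3, 4.3]
opening: 0.501
```

{"name": "play_rows", "arguments": {
  "motion": "1 0.5 1.5 0 0;1 0.4 1.5 0 0"
}}

```text
t: 16.77
position: [616.1, 147.8, 46.5]
orientation: [-1.584, 0.006, -0.199]
wrist_force: [-5.3, 0.6, 4.8]
opening: 0.495
```

{"name": "play_rows", "arguments": {
  "motion": "1 0.4 1.5 0 0;1 0.3 1.5 0 0"
}}

```text
t: 17.02
position: [616.4, 147.7, 45.5]
orientation: [-1.585, 0.005, -0.199]
wrist_force: [-5.6, 0.2, 5.1]
opening: 0.5
```

```bash
python3 look.py 14 612 148 85 40;  python3 - <<'E'
import cv2,numpy as np
o=[cv2.resize(cv2.imread(f"pics/side{k}.png")[120:185,310:375],None,fx=6,fy=6,interpolation=cv2.INTER_CUBIC) for k in(13,14)]
cv2.imwrite("pics/z14.png",np.hstack(o))
E
```

```text
top crop origin [160 135] scale 4.94
side crop origin [298 100] scale 4.94
17.12 [616.4 147.7  45.4] [-1.585  0.005 -0.199] [-5.4  0.5  4.5] 0.497
```

View pics/z14.png

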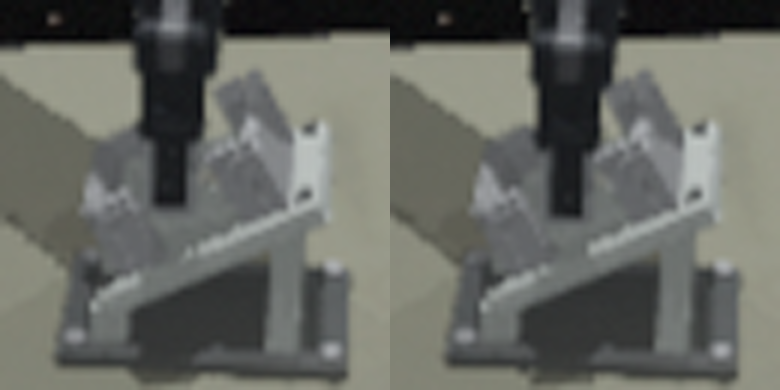

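{"name": "play_rows", "arguments": {
  "motion": "1 0.4 1.8 0 0;1 0.3 1.8 0 0"
}}

```text
t: 17.38
position: [616.6, 147.7, 44.0]
orientation: [-1.585, 0.005, -0.198]
wrist_force: [-5.9, 1.6, 5.1]
opening: 0.503
```

{"name": "play_rows", "arguments": {
  "motion": "1 0.4 1.8 0 0;1 0.3 1.8 0 0"
}}

```text
t: 17.62
position: [616.6, 147.7, 43.6]
orientation: [-1.585, 0.005, -0.197]
wrist_force: [-7.8, 1.0, 10.1]
opening: 0.5
```

{"name": "play_rows", "arguments": {
  "motion": "-0.41 0 0 0 0;-0.41 0 0 0 0;-0.41 0 0 0 0;-0.41 0 -5 0 0;-0.41 0 -15 0 0;-0.41 0 -25 0 0;-0.41 0 -40 0 0;-0.41 -40 -20 0 0;-0.41 -50 0 0 0;-0.41 -20 0 0 0"
}}

```text
t: 18.88
position: [515.9, 171.9, 160.1]
orientation: [-1.575, -0.013, -0.197]
wrist_force: [0.1, 0.1, -0.3]
opening: 0.708
```

```bash
python3 look.py 15 625 145 70 30;  python3 - <<'E'
E
```

```text
top crop origin [173 142] scale 6.58
side crop origin [313 117] scale 6.58
18.98 [516.3 172.1 160.3] [-1.575 -0.014 -0.196] [0.7 1.4 0.1] 0.704
```

View pics/look15.png

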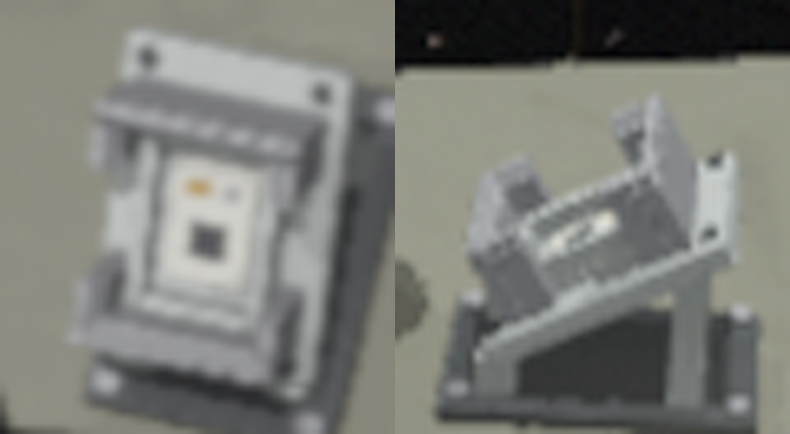

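```bash
python3 - <<'E'
from held import *
from fit import nestT
ims=[]
for n,N in(("top",[630.6,143.2,-.2]),("side",[628.6,144.8,-.207])):
    R,t=nestT(N); c=proj(n,[R@np.array([0,0,15.])+t])[0].astype(int); w=28;f=7
    im=cv2.resize(cv2.imread(f"pics/{n}15.png")[c[1]-w:c[1]+w,c[0]-w:c[0]+w],None,fx=f,fy=f,interpolation=cv2.INTER_CUBIC)
    q=[(30,22),(30,-22),(-30,-22),(-30,22)]
    for i in range(4):
        for z in(0,16):
            u=(proj(n,[R@np.array([*q[i],z])+t-0,R@np.array([*q[(i+1)%4],z])+t])-c+w+.5)*f
            cv2.line(im,*[tuple(int(a) for a in v) for v in u],(0,0,255) if z else (0,255,255),1)
    ims.append(im)
cv2.imwrite("pics/o15.png",np.hstack(ims))
E
python3 go.py 488.2 -26.9 160 .064
```

```text
{'x': np.float64(11.3), 'y': np.float64(0.3), 'z': np.float64(-200.6), 'turn': np.float64(-0.26), 't': 18.98, 'pos': array([516.3, 172.1, 160.3]), 'ori': array([-1.575, -0.014, -0.196])}
```

View pics/o15.png

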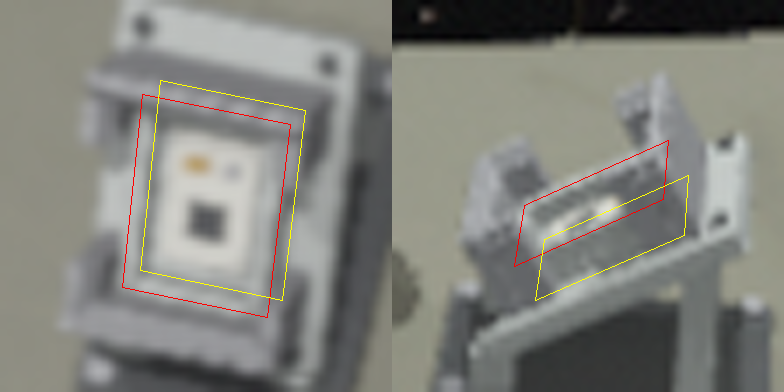

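{"name": "play_rows", "arguments": {
  "motion": "-0.41 0 0 -25 0;-0.41 3 0 -50 0;-0.41 3 0 -50 0;-0.41 0 0 -50 0;-0.41 0 0 -25 0;-0.41 0 20 0 -0.13;-0.41 0 20 0 -0.13;-0.41 0 0 0 0"
}}

```text
t: 19.98
position: [489.8, -40.4, 125.5]
orientation: [-1.58, -0.026, 0.064]
wrist_force: [-0.2, -0.6, -0.1]
opening: 0.704
```

```bash
python3 go.py 483.2 -27.2 20 .064
```

```text
{'x': np.float64(-5.8), 'y': np.float64(105.5), 'z': np.float64(13.6), 'turn': np.float64(0.0), 't': 19.98, 'pos': array([489.8, -40.4, 125.5]), 'ori': array([-1.58 , -0.026,  0.064])}
```

{"name": "play_rows", "arguments": {
  "motion": "-0.41 -3 25 7 0;-0.41 -3 40 6 0;-0.41 0 30 0 0;-0.41 0 0 0 0;-0.41 0 0 0 0"
}}

```text
t: 20.6
position: [493.2, -30.2, 34.4]
orientation: [-1.579, -0.04, 0.054]
wrist_force: [0.9, -0.3, -0.4]
opening: 0.706
```

```bash
python3 go.py 483.2 -27.2 -14.5 .064
```

```text
{'x': np.float64(-9.8), 'y': np.float64(48.9), 'z': np.float64(3.6), 'turn': np.float64(-0.01), 't': 20.6, 'pos': array([493.2, -30.2,  34.4]), 'ori': array([-1.579, -0.04 ,  0.054])}
```

{"name": "play_rows", "arguments": {
  "motion": "-0.41 -5 12 2 -0.01;-0.41 -5 12 2 0;-0.41 -1 10 0 0;-0.41 0 6 0 0;-0.41 0 0 0 0"
}}

```text
t: 21.22
position: [486.2, -26.4, -4.5]
orientation: [-1.578, -0.048, 0.064]
wrist_force: [0.5, -0.0, 0.5]
opening: 0.703
```

```bash
python3 go.py 483.2 -27.2 -14.5 .064; python3 look.py 16 485 -27 5 35
```

```text
{'x': np.float64(-3.0), 'y': np.float64(10.0), 'z': np.float64(-0.6), 'turn': np.float64(-0.0), 't': 21.23, 'pos': array([486.2, -26.4,  -4.5]), 'ori': array([-1.578, -0.048,  0.064])}
top crop origin [253 208] scale 5.64
side crop origin [257 178] scale 5.64
21.32 [486.5 -26.4  -4.1] [-1.578 -0.049  0.064] [0.9 0.  0.2] 0.706
```

View pics/look16.png

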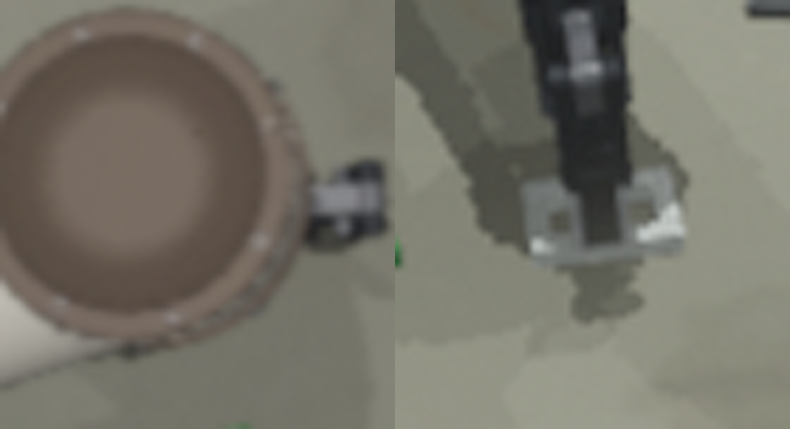

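{"name": "play_rows", "arguments": {
  "motion": "-0.41 -2 5 -0.6 0;-0.41 -1 5 0 0;-0.41 0 0 0 0;1 0 0 0 0;1 0 0 0 0;1 0 0 0 0;1 0 0 0 0;1 0 0 0 0"
}}

```text
t: 22.32
position: [484.5, -27.1, -14.3]
orientation: [-1.578, -0.051, 0.064]
wrist_force: [-0.1, 0.2, -0.7]
opening: 0.503
```

{"name": "play_rows", "arguments": {
  "motion": "1 0 -8 0 0;1 0 -15 0 0;1 0 -30 0 0;1 0 -40 0 0;1 0 -40 0 0;1 0 -10 0 0;1 0 0 0 0"
}}

```text
t: 23.2
position: [475.8, -26.7, 134.5]
orientation: [-1.577, -0.05, 0.063]
wrist_force: [-0.6, -0.6, -0.3]
opening: 0.5
```

```bash
python3 pl.py 23.5 30 -4.7 6.5 21.2 35 16 0; python3 look.py 17 485 -27 145 35
```

```text
[590.1 152.3  99.2] {'x': np.float64(125.4), 'y': np.float64(35.3), 'z': np.float64(171.5), 'turn': np.float64(0.271), 't': 23.2, 'pos': array([475.8, -26.7, 134.5]), 'ori': array([-1.577, -0.05 ,  0.063])} [-0.6 -0.6 -0.3]
top crop origin [249 202] scale 5.64
side crop origin [254 124] scale 5.64
23.3 [475.2 -27.  133.3] [-1.578 -0.048  0.063] [ 0.3  0.4 -0.5] 0.501
```

View pics/look17.png

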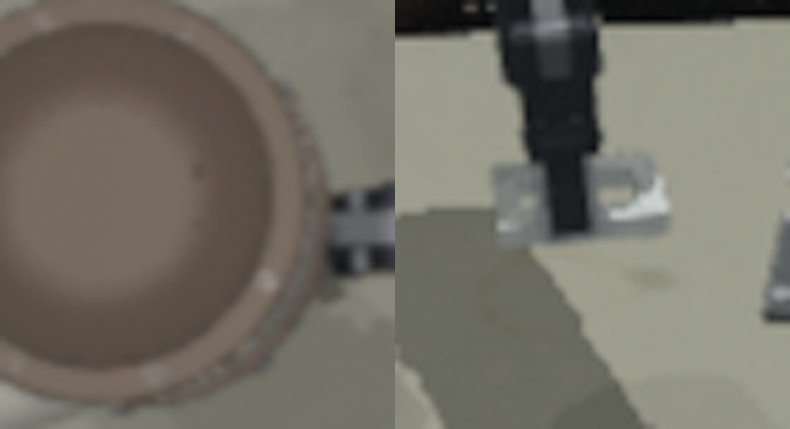

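{"name": "play_rows", "arguments": {
  "motion": "1 15 0 22 0;1 30 0 42 0;1 30 0 42 0;1 30 0 42 0;1 15 0 20 0;1 0 0 0 0.13;1 0 0 0 0.135;1 0 0 0 0"
}}

```text
t: 24.3
position: [580.5, 151.0, 119.0]
orientation: [-1.584, -0.022, -0.211]
wrist_force: [0.2, -0.0, -0.2]
opening: 0.502
```

```bash
python3 pl.py 23.5 30 -4.7 6.5 21.2 35 16 0
```

```text
[590.1 152.3  99.2] {'x': np.float64(9.1), 'y': np.float64(19.8), 'z': np.float64(3.3), 'turn': np.float64(-0.003), 't': 24.3, 'pos': array([580.5, 151. , 119. ]), 'ori': array([-1.584, -0.022, -0.211])} [ 0.2 -0.  -0.2]
```

{"name": "play_rows", "arguments": {
  "motion": "1 4 8 2 -0.003;1 4 8 1 0;1 1 4 0.3 0;1 0 0 0 0"
}}

```text
t: 24.8
position: [590.0, 151.1, 95.1]
orientation: [-1.587, -0.018, -0.204]
wrist_force: [1.3, -0.0, -0.4]
opening: 0.502
```

```bash
python3 pl.py 23.5 30 -4.7 6.5 21.2 12 16 0; python3 look.py 18 612 148 100 40
```

```text
[601.4 150.   79.3] {'x': np.float64(11.4), 'y': np.float64(15.8), 'z': np.float64(1.2), 'turn': np.float64(0.004), 't': 24.8, 'pos': array([590. , 151.1,  95.1]), 'ori': array([-1.587, -0.018, -0.204])} [ 1.3 -0.  -0.4]
top crop origin [158 134] scale 4.94
side crop origin [298  95] scale 4.94
24.9 [590.2 151.3  95.8] [-1.586 -0.019 -0.204] [ 0.4 -0.1 -0.1] 0.502
```

View pics/look18.png

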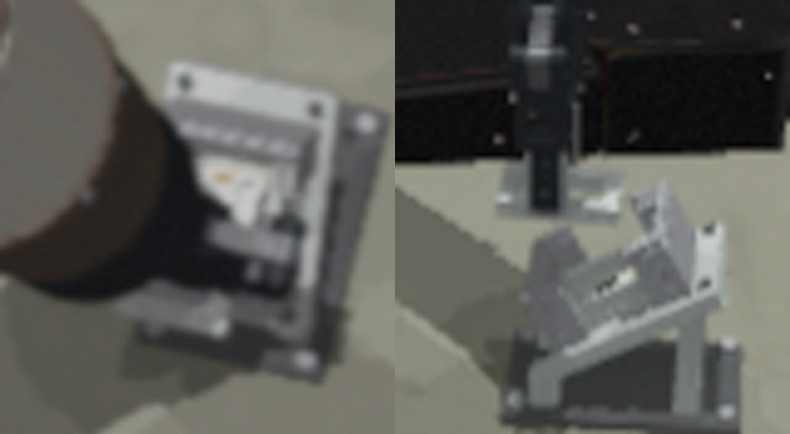

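{"name": "play_rows", "arguments": {
  "motion": "1 4 5 0.6 0.004;1 4 5 0.6 0;1 3.4 5 0.4 0;1 0 0 0 0"
}}

```text
t: 25.4
position: [603.1, 150.3, 80.6]
orientation: [-1.585, -0.02, -0.208]
wrist_force: [-0.0, -0.7, -1.0]
opening: 0.498
```

```bash
python3 pl.py 23.5 30 -4.7 6.5 21.2 4 16 0.8
```

```text
[605.4 149.9  72.4] {'x': np.float64(2.4), 'y': np.float64(8.3), 'z': np.float64(0.1), 'turn': np.float64(-0.0), 't': 25.4, 'pos': array([603.1, 150.3,  80.6]), 'ori': array([-1.585, -0.02 , -0.208])} [-0.  -0.7 -1. ]
```

{"name": "play_rows", "arguments": {
  "motion": "1 0.8 3 0 0;1 0.8 3 0 0;1 0.8 2.3 0 0"
}}

```text
t: 25.78
position: [605.8, 149.7, 72.1]
orientation: [-1.585, -0.02, -0.208]
wrist_force: [0.3, -0.7, -0.6]
opening: 0.502
```

{"name": "play_rows", "arguments": {
  "motion": "1 0.9 1.6 0 0;1 0.9 1.6 0 0"
}}

```text
t: 26.02
position: [607.2, 149.2, 69.0]
orientation: [-1.585, -0.02, -0.208]
wrist_force: [-5.4, 1.5, 4.7]
opening: 0.5
```

```bash
python3 pl.py 23.5 30 -4.7 6.5 21.2 0 16 0.8; python3 look.py 19 612 148 90 40; python3 arc.py -4.7 6.5 21.2 16 10
```

```text
[607.4 149.5  68.9] {'x': np.float64(0.1), 'y': np.float64(0.1), 'z': np.float64(0.3), 'turn': np.float64(0.0), 't': 26.02, 'pos': array([607.2, 149.2,  69. ]), 'ori': array([-1.585, -0.02 , -0.208])} [-5.4  1.5  4.7]
top crop origin [160 135] scale 4.94
side crop origin [298  98] scale 4.94
26.12 [607.2 149.3  69.2] [-1.585 -0.02  -0.208] [-3.2 -0.6  3. ] 0.5
30 23.5 [607.2 148.7  68.9] X -22.4 
27 24.5 [607.8 148.6  67.6] X -21.8 dx 0.56 dy 1.34
24 25.4 [608.3 148.5  66.2] X -21.2 dx 0.59 dy 1.38
21 26.2 [609.  148.4  64.8] X -20.6 dx 0.63 dy 1.42
18 27.0 [609.6 148.2  63.3] X -19.9 dx 0.66 dy 1.46
15 27.7 [610.3 148.1  61.8] X -19.2 dx 0.70 dy 1.50
12 28.3 [611.  147.9  60.3] X -18.5 dx 0.73 dy 1.53
9 28.8 [611.7 147.8  58.7] X -17.7 dx 0.76 dy 1.55
6 29.3 [612.5 147.6  57.1] X -17.0 dx 0.78 dy 1.58
3 29.7 [613.3 147.4  55.5] X -16.2 dx 0.81 dy 1.59
0 30.0 [614.1 147.3  53.9] X -15.3 dx 0.83 dy 1.61
```

View pics/look19.png

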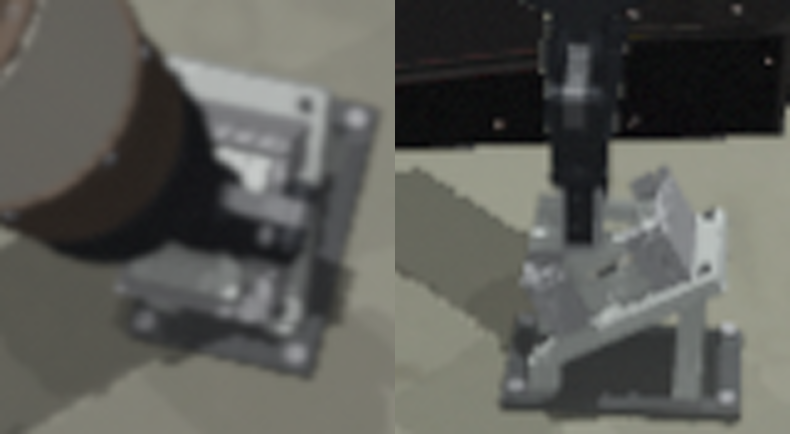

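{"name": "play_rows", "arguments": {
  "motion": "1 0.5 2 0 0;1 0.6 2 0 0;1 0.6 2 0 0;1 0.6 2 0 0"
}}

```text
t: 26.62
position: [607.4, 149.1, 64.2]
orientation: [-1.586, -0.017, -0.207]
wrist_force: [-4.3, 0.1, 6.0]
opening: 0.503
```

{"name": "play_rows", "arguments": {
  "motion": "1 0.6 2 0 0;1 0.7 2 0 0;1 0.7 2 0 0;1 0.7 2 0 0"
}}

```text
t: 27.12
position: [607.9, 148.9, 59.5]
orientation: [-1.587, -0.015, -0.206]
wrist_force: [-6.5, 1.0, 10.0]
opening: 0.497
```

```bash
python3 look.py 20 612 148 90 40; python3 - <<'E'
import cv2,numpy as np
o=[cv2.resize(cv2.imread(f"pics/side{k}.png")[120:185,310:375],None,fx=6,fy=6,interpolation=cv2.INTER_CUBIC) for k in(19,20)]
cv2.imwrite("pics/z20.png",np.hstack(o))
E
```

```text
top crop origin [160 135] scale 4.94
side crop origin [298  98] scale 4.94
27.23 [607.9 148.9  59.5] [-1.587 -0.015 -0.206] [-5.7  1.7  6.9] 0.5
```

View pics/z20.png

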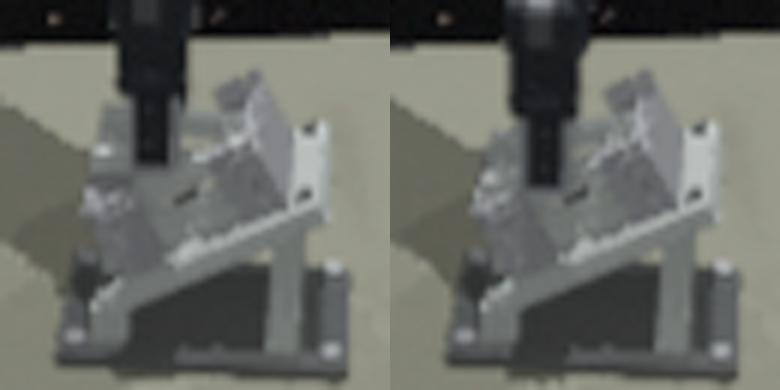

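View pics/look20.png

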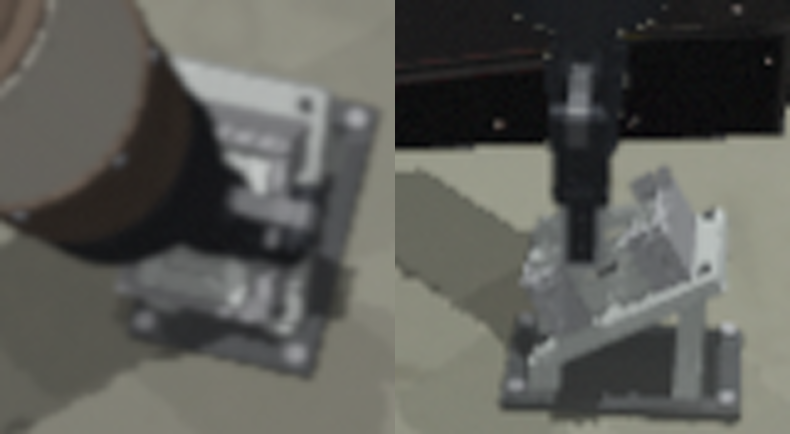

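{"name": "play_rows", "arguments": {
  "motion": "1 1.5 0 0 0;1 1.5 0.2 0 0;1 1.2 0.5 0 0"
}}

```text
t: 27.6
position: [608.8, 148.3, 60.3]
orientation: [-1.589, -0.01, -0.206]
wrist_force: [-5.8, 2.0, 6.3]
opening: 0.501
```

{"name": "play_rows", "arguments": {
  "motion": "1 1.8 0.3 0 0;1 1.8 0.3 0 0;1 1.8 0.6 0 0"
}}

```text
t: 27.98
position: [610.0, 147.5, 60.7]
orientation: [-1.591, -0.004, -0.206]
wrist_force: [-7.5, 2.5, 6.6]
opening: 0.501
```

{"name": "play_rows", "arguments": {
  "motion": "1 1.2 1.8 0 0;1 1.2 1.8 0 0;1 1.2 1.8 0 0"
}}

```text
t: 28.35
position: [610.6, 147.3, 58.3]
orientation: [-1.592, 0.0, -0.205]
wrist_force: [-6.9, 2.5, 9.3]
opening: 0.507
```

{"name": "play_rows", "arguments": {
  "motion": "1 1.6 1.4 0.5 0;1 1.4 1.8 0.5 0;1 1.4 1.8 0.4 0"
}}

```text
t: 28.72
position: [610.5, 147.3, 58.1]
orientation: [-1.596, 0.007, -0.205]
wrist_force: [-7.9, -0.1, 10.4]
opening: 0.502
```

```bash
python3 look.py 21 612 148 90 40; python3 - <<'E'
import cv2,numpy as np
o=[cv2.resize(cv2.imread(f"pics/side{k}.png")[120:185,310:375],None,fx=6,fy=6,interpolation=cv2.INTER_CUBIC) for k in(20,21)]
cv2.imwrite("pics/z20.png",np.hstack(o))
E
```

```text
top crop origin [160 135] scale 4.94
side crop origin [298  98] scale 4.94
28.82 [610.5 147.3  58.1] [-1.596  0.007 -0.205] [-9.9  0.6 11.2] 0.5
```

View pics/z20.png

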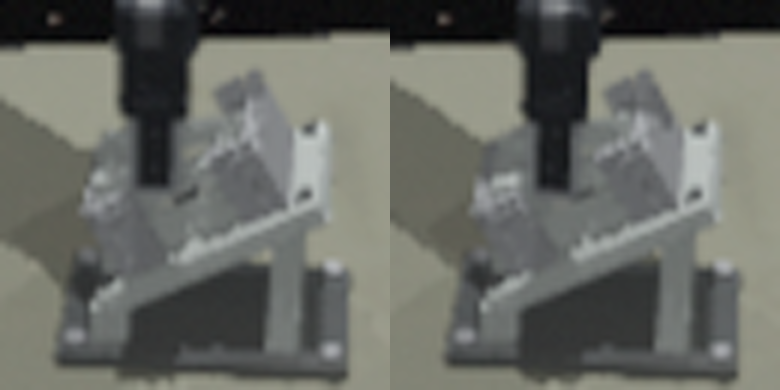

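```bash
for f in 0 6 12; do python3 ov.py 21 $f 29.5 10 16 pics/o_$f.png; done; python3 -c "
import cv2,numpy as np
cv2.imwrite('pics/oab.png',np.hstack([cv2.resize(cv2.imread(f'pics/o_{k}.png')[150:450,150:500],None,fx=.76,fy=1.3) if 0 else cv2.resize(cv2.imread(f'pics/o_{k}.png')[150:500,170:470],(266,310)) for k in (0,6,12)]))"
```

```text
(no output)
```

View pics/oab.png

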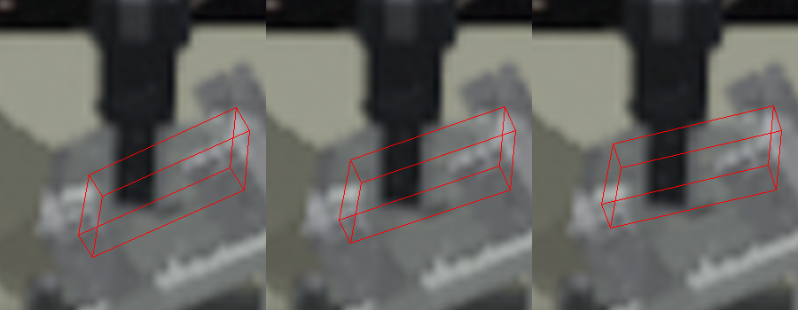

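{"name": "play_rows", "arguments": {
  "motion": "1 0.8 2 0 0;1 0.8 2 0 0;1 0.8 2 0 0",
  "squeeze": 20
}}

```text
t: 29.2
position: [610.5, 147.3, 58.1]
orientation: [-1.597, 0.009, -0.204]
wrist_force: [-7.4, 1.4, 11.4]
opening: 0.5
```

```bash
python3 look.py 22 612 148 80 40; python3 - <<'E'
import cv2,numpy as np
a=cv2.resize(cv2.imread("pics/top22.png")[160:215,170:235],None,fx=10,fy=10,interpolation=cv2.INTER_CUBIC)
cv2.imwrite("pics/z22.png",a)
a=cv2.resize(cv2.imread("pics/side22.png")[125:185,315:375],None,fx=10,fy=10,interpolation=cv2.INTER_CUBIC)
cv2.imwrite("pics/z22s.png",a)
E
```

```text
top crop origin [161 136] scale 4.94
side crop origin [298 102] scale 4.94
29.3 [610.5 147.3  58.1] [-1.597  0.009 -0.204] [-8.1  1.8 11.4] 0.496
```

View pics/z22.png

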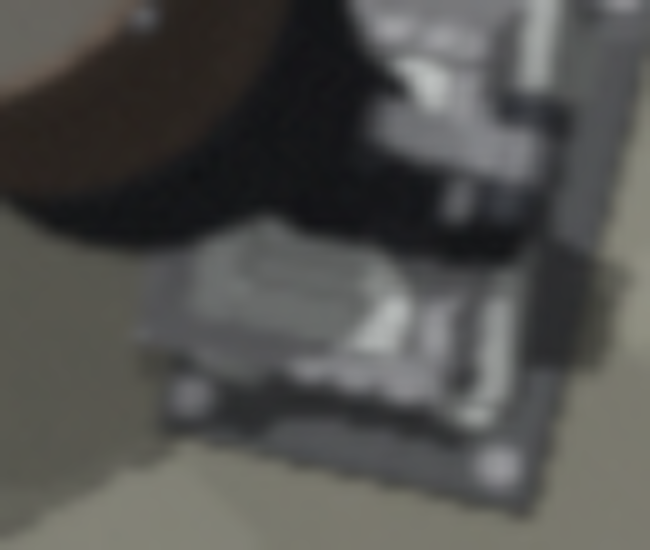

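View pics/z22s.png

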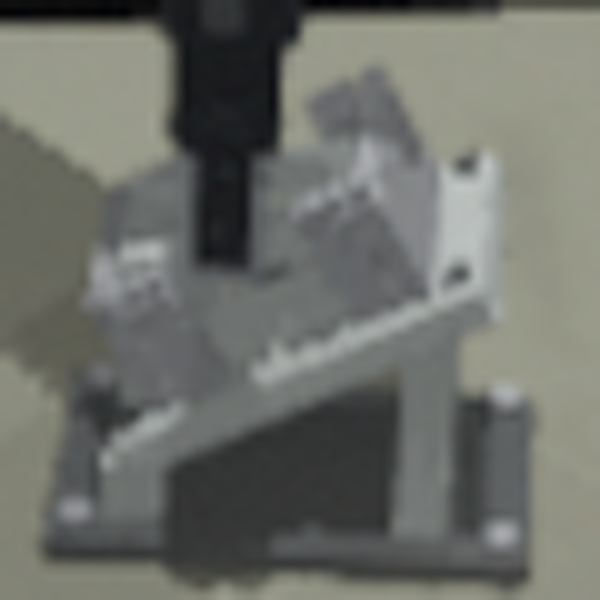

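```bash
cat > ovt.py <<'E'
import sys
from held import *
from fit import nestT
def draw(tag,n,phi,a,H,zf,box,f,lat=0):
    Np={"top":[630.6,143.2,-.2],"side":[628.7,144.8,-.207]}[n]
    R,t=nestT(Np); p=np.radians(phi); ex=np.array([np.cos(p),0,-np.sin(p)]); ez=np.array([np.sin(p),0,np.cos(p)])
    x0,y0,x1,y1=box; im=cv2.resize(cv2.imread(f"pics/{n}{tag}.png")[y0:y1,x0:x1],None,fx=f,fy=f,interpolation=cv2.INTER_CUBIC)
    def ln(A,B,col):
        u=(proj(n,[R@A+t,R@B+t])-[x0,y0]+.5)*f; cv2.line(im,*[tuple(int(q) for q in v) for v in u],col,1)
    def P(x,y,z): return np.array([a,lat,zf])+(x-30)*ex+np.array([0,y,0])+z*ez
    q=[(30,22),(30,-22),(-30,-22),(-30,22)]
    for i in range(4):
        for z in(0,H): ln(P(*q[i],z),P(*q[(i+1)%4],z),(0,0,255) if z else (0,255,255))
    for sx in(1,-1):
        for X in(35,39.5): ln(np.array([sx*X,31.5,36.]),np.array([sx*X,-31.5,36.]),(255,0,0))
    return im
if __name__=="__main__":
    tag=sys.argv[1]; L=[tuple(float(v) for v in s.split(",")) for s in sys.argv[3:]]
    box={"top":(170,160,235,215),"side":(315,125,375,185)}[sys.argv[2]]
    ims=[draw(tag,sys.argv[2],*l[:4],box,400/(box[2]-box[0])*(1 if len(L)<3 else .66),*(l[4:])) for l in L]
    cv2.imwrite("pics/ovt.png",np.hstack(ims))
E
python3 ovt.py 22 top 0,30,10,16 10,27,10,16
```

```text
(no output)
```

View pics/ovt.png

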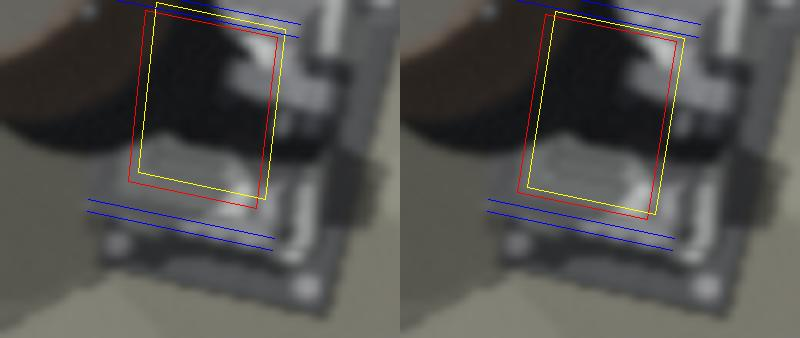

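{"name": "play_rows", "arguments": {
  "motion": "1 2.5 -1 0 0;1 2.5 -0.5 0 0;1 2.5 -0.5 0 0"
}}

```text
t: 29.68
position: [612.3, 146.6, 60.1]
orientation: [-1.599, 0.019, -0.205]
wrist_force: [-9.9, 4.1, 4.1]
opening: 0.5
```

{"name": "play_rows", "arguments": {
  "motion": "1 1 1 1 0;1 1 2 1 0;1 0.8 2 0.5 0"
}}

```text
t: 30.05
position: [613.1, 147.4, 56.6]
orientation: [-1.602, 0.023, -0.205]
wrist_force: [-5.6, 0.1, 5.4]
opening: 0.499
```

{"name": "play_rows", "arguments": {
  "motion": "1 0.8 2.2 0.5 0;1 0.8 2.2 0.3 0;1 0.8 2.2 0 0"
}}

```text
t: 30.42
position: [614.3, 147.3, 52.4]
orientation: [-1.603, 0.024, -0.204]
wrist_force: [-6.0, 1.1, 8.0]
opening: 0.502
```

{"name": "play_rows", "arguments": {
  "motion": "1 0.5 2 0 0;1 0.3 2 0 0"
}}

```text
t: 30.68
position: [614.7, 147.2, 51.4]
orientation: [-1.604, 0.023, -0.204]
wrist_force: [-5.8, 0.8, 10.1]
opening: 0.498
```

Release and look.

{"name": "play_rows", "arguments": {
  "motion": "-0.41 0 0 0 0;-0.41 0 0 0 0;-0.41 0 0 0 0;-0.41 0 -5 0 0;-0.41 0 -15 0 0;-0.41 0 -25 0 0;-0.41 0 -40 0 0;-0.41 -40 -20 0 0;-0.41 -50 0 0 0;-0.41 -20 0 0 0"
}}

```text
t: 31.92
position: [512.9, 173.2, 167.1]
orientation: [-1.598, 0.013, -0.205]
wrist_force: [0.9, -0.2, -0.5]
opening: 0.706
```

```bash
python3 look.py 23 625 145 70 30; python3 ovt.py 23 side 0,30,10,16; python3 go.py 468.8 -204.3 150 -.18
```

```text
top crop origin [173 142] scale 6.58
side crop origin [313 117] scale 6.58
32.02 [513.3 173.4 167.3] [-1.597  0.013 -0.204] [ 0.2 -0.2  0.3] 0.707
{'x': np.float64(33.0), 'y': np.float64(17.3), 'z': np.float64(-378.8), 'turn': np.float64(-0.024), 't': 32.02, 'pos': array([513.3, 173.4, 167.3]), 'ori': array([-1.597,  0.013, -0.204])}
```

View pics/look23.png

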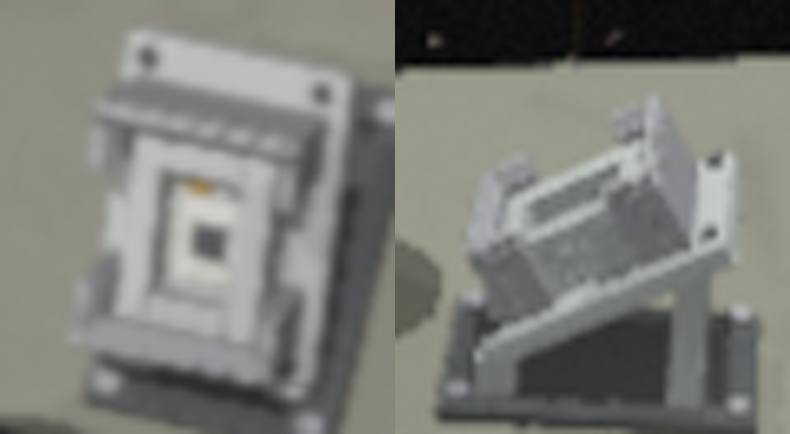

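View pics/ovt.png

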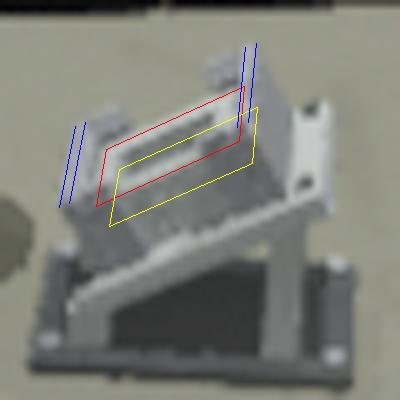

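{"name": "play_rows", "arguments": {
  "motion": "-0.06 4 0 -30 0;-0.06 5 0 -55 0;-0.06 5 0 -55 0;-0.06 5 0 -55 0;-0.06 5 0 -55 0;-0.06 5 0 -55 0;-0.06 0 0 -40 0;-0.06 0 0 -15 0;-0.06 0 0 0 0"
}}

```text
t: 33.15
position: [478.5, -197.7, 183.1]
orientation: [-1.595, -0.004, -0.202]
wrist_force: [-0.1, 0.9, 0.3]
opening: 0.53
```

```bash
python3 go.py 464.9 -203.6 40 -.18
```

```text
{'x': np.float64(-12.2), 'y': np.float64(143.1), 'z': np.float64(-8.5), 'turn': np.float64(-0.022), 't': 33.15, 'pos': array([ 478.5, -197.7,  183.1]), 'ori': array([-1.595, -0.004, -0.202])}
```

{"name": "play_rows", "arguments": {
  "motion": "-0.06 -4 30 -3 -0.022;-0.06 -4 45 -3 0;-0.06 -3 40 -2 0;-0.06 0 20 0 0;-0.06 0 0 0 0"
}}

```text
t: 33.78
position: [471.8, -203.0, 46.9]
orientation: [-1.595, -0.01, -0.171]
wrist_force: [0.0, -0.4, 1.4]
opening: 0.529
```

```bash
python3 go.py 464.9 -203.6 -3.2 -.18
```

```text
{'x': np.float64(-6.7), 'y': np.float64(50.1), 'z': np.float64(-1.8), 'turn': np.float64(0.009), 't': 33.77, 'pos': array([ 471.8, -203. ,   46.9]), 'ori': array([-1.595, -0.01 , -0.171])}
```

{"name": "play_rows", "arguments": {
  "motion": "-0.06 -3 14 -1 0.009;-0.06 -3 14 -0.5 0;-0.06 -1 12 0 0;-0.06 0 6 0 0;-0.06 0 0 0 0"
}}

```text
t: 34.4
position: [471.6, -202.3, 4.2]
orientation: [-1.595, -0.021, -0.174]
wrist_force: [-0.6, -0.6, 0.4]
opening: 0.531
```

```bash
python3 go.py 464.9 -203.6 -3.2 -.18; python3 look.py 24 468 -204 10 35
```

```text
{'x': np.float64(-6.4), 'y': np.float64(7.4), 'z': np.float64(-2.4), 'turn': np.float64(0.006), 't': 34.4, 'pos': array([ 471.6, -202.3,    4.2]), 'ori': array([-1.595, -0.021, -0.174])}
top crop origin [336 217] scale 5.64
side crop origin [252 234] scale 5.64
34.5 [ 471.8 -202.5    4.6] [-1.595 -0.022 -0.174] [-0.4  0.9  0.1] 0.532
```

View pics/look24.png

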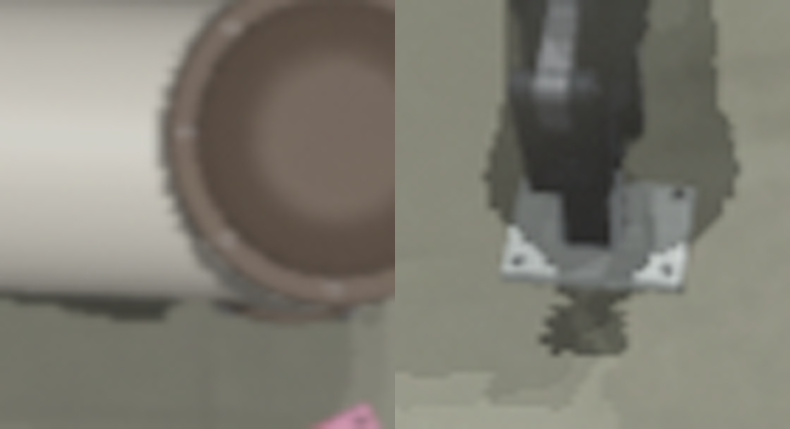

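{"name": "play_rows", "arguments": {
  "motion": "-0.06 -3.5 2 -1.2 0.006;-0.06 -3 2 -1.2 0;-0.06 -0.5 3 0 0;-0.06 0 0 0 0"
}}

```text
t: 35.0
position: [464.4, -204.1, -2.2]
orientation: [-1.594, -0.023, -0.181]
wrist_force: [0.5, 1.1, -0.3]
opening: 0.529
```

```bash
python3 go.py 464.9 -203.6 -3.2 -.18
```

```text
{'x': np.float64(0.4), 'y': np.float64(1.0), 'z': np.float64(0.6), 'turn': np.float64(-0.001), 't': 35.0, 'pos': array([ 464.4, -204.1,   -2.2]), 'ori': array([-1.594, -0.023, -0.181])}
```

{"name": "play_rows", "arguments": {
  "motion": "-0.06 0.3 1 0.5 0;1 0 0 0 0;1 0 0 0 0;1 0 0 0 0;1 0 0 0 0;1 0 0 0 0;1 0 0 0 0",
  "squeeze": 35
}}

```text
t: 35.88
position: [465.2, -203.7, -3.0]
orientation: [-1.594, -0.024, -0.181]
wrist_force: [0.2, 0.2, -0.4]
opening: 0.241
```

{"name": "play_rows", "arguments": {
  "motion": "1 0 -6 0 0;1 0 -12 0 0;1 0 -30 0 0;1 0 -40 0 0;1 0 -40 0 0;1 0 -20 0 0;1 0 0 0 0"
}}

```text
t: 36.75
position: [461.9, -199.3, 153.5]
orientation: [-1.594, -0.027, -0.181]
wrist_force: [-0.4, 0.1, -0.5]
opening: 0.242
```

```bash
python3 look.py 25 464 -204 160 35;  python3 pl.py 24.5 30 -4 14.75 17.9 35 26 0.4
```

```text
top crop origin [346 214] scale 5.64
side crop origin [246 172] scale 5.64
36.85 [ 460.6 -199.1  151.3] [-1.594 -0.022 -0.181] [-0.1 -0.1 -0.8] 0.242
[586.8 153.4 119.9] {'x': np.float64(60.7), 'y': np.float64(31.3), 'z': np.float64(369.5), 'turn': np.float64(0.027), 't': 36.85, 'pos': array([ 460.6, -199.1,  151.3]), 'ori': array([-1.594, -0.022, -0.181])} [-0.1 -0.1 -0.8]
```

View pics/look25.png

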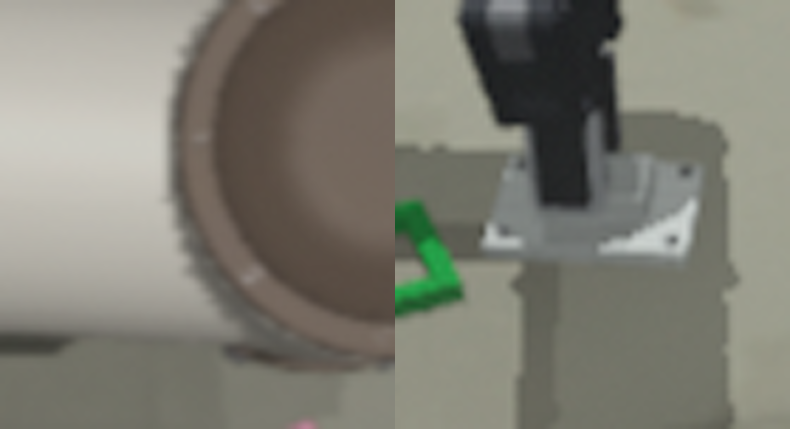

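{"name": "play_rows", "arguments": {
  "motion": "1 5 0 30 0;1 9 0 54 0;1 9 0 54 0;1 9 0 54 0;1 9 0 54 0;1 9 0 54 0;1 5 0 30 0;1 2 0 15 0;1 0 0 0 0.027;1 0 0 0 0"
}}

```text
t: 38.1
position: [574.2, 136.0, 127.2]
orientation: [-1.608, 0.004, -0.216]
wrist_force: [0.0, -0.5, -0.2]
opening: 0.241
```

```bash
python3 pl.py 24.5 30 -4 14.75 17.9 35 26 0.4
```

```text
[586.8 153.4 119.9] {'x': np.float64(8.6), 'y': np.float64(7.3), 'z': np.float64(19.7), 'turn': np.float64(-0.008), 't': 38.1, 'pos': array([574.2, 136. , 127.2]), 'ori': array([-1.608,  0.004, -0.216])} [ 0.  -0.5 -0.2]
```

{"name": "play_rows", "arguments": {
  "motion": "1 3 2 8 -0.008;1 3 2 8 0;1 2.6 1 3 0;1 0 0 0 0"
}}

```text
t: 38.6
position: [587.1, 151.2, 121.7]
orientation: [-1.607, 0.004, -0.211]
wrist_force: [1.0, -0.1, -0.8]
opening: 0.238
```

```bash
python3 pl.py 24.5 30 -4 14.75 17.9 12 26 0.2; python3 look.py 26 608 148 115 40
```

```text
[598.  150.9 100. ] {'x': np.float64(10.8), 'y': np.float64(21.7), 'z': np.float64(1.9), 'turn': np.float64(-0.003), 't': 38.6, 'pos': array([587.1, 151.2, 121.7]), 'ori': array([-1.607,  0.004, -0.211])} [ 1.  -0.1 -0.8]
top crop origin [157 134] scale 4.94
side crop origin [297  89] scale 4.94
38.7 [586.9 151.1 121.8] [-1.607  0.004 -0.211] [-0.   0.2 -0.1] 0.236
```

View pics/look26.png

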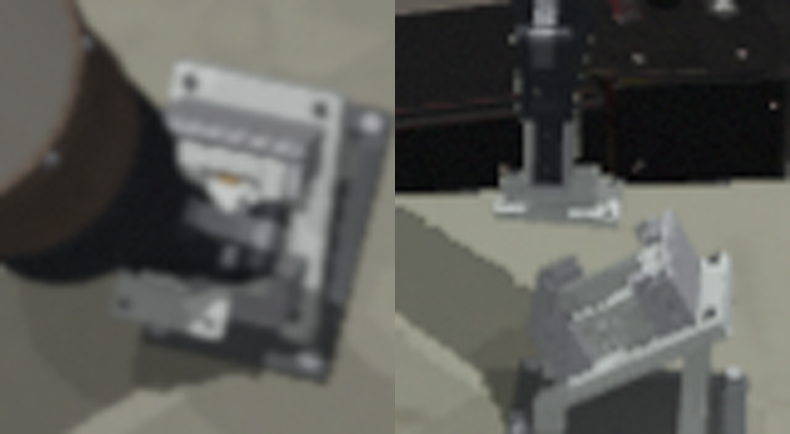

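{"name": "play_rows", "arguments": {
  "motion": "1 4 7 0.8 -0.003;1 4 7 0.8 0;1 3.5 6 0.5 0;1 0 0 0 0"
}}

```text
t: 39.2
position: [598.8, 149.6, 99.8]
orientation: [-1.608, 0.005, -0.208]
wrist_force: [-0.1, -0.1, -1.4]
opening: 0.241
```

```bash
python3 pl.py 26 30 -4 14.75 17.9 4 26 0.2;python3 pl.py 26 30 -4 14.75 17.9 0 26 0.2
```

```text
[603.2 149.8  93.8] {'x': np.float64(4.3), 'y': np.float64(6.0), 'z': np.float64(1.0), 'turn': np.float64(0.0), 't': 39.2, 'pos': array([598.8, 149.6,  99.8]), 'ori': array([-1.608,  0.005, -0.208])} [-0.1 -0.1 -1.4]
[605.2 149.4  90.4] {'x': np.float64(6.3), 'y': np.float64(9.5), 'z': np.float64(1.0), 'turn': np.float64(0.0), 't': 39.2, 'pos': array([598.8, 149.6,  99.8]), 'ori': array([-1.608,  0.005, -0.208])} [-0.1 -0.1 -1.4]
```

{"name": "play_rows", "arguments": {
  "motion": "1 2.2 3 0.6 0;1 2.2 3 0.5 0;1 0 0 0 0"
}}

```text
t: 39.58
position: [603.7, 149.6, 93.5]
orientation: [-1.608, 0.005, -0.208]
wrist_force: [0.5, 0.3, -1.0]
opening: 0.239
```

{"name": "play_rows", "arguments": {
  "motion": "1 1 1.6 0 0;1 1 1.6 0 0"
}}

```text
t: 39.83
position: [605.2, 149.2, 90.7]
orientation: [-1.608, 0.005, -0.208]
wrist_force: [-5.1, 1.2, 4.7]
opening: 0.242
```

```bash
python3 pl.py 26 30 -4 14.75 17.9 0 26 0.2; python3 arc.py -4 14.75 17.9 26 6; python3 look.py 27 612 148 100 40
```

```text
[605.2 149.4  90.4] {'x': np.float64(-0.1), 'y': np.float64(0.4), 'z': np.float64(0.2), 'turn': np.float64(0.0), 't': 39.83, 'pos': array([605.2, 149.2,  90.7]), 'ori': array([-1.608,  0.005, -0.208])} [-5.1  1.2  4.7]
30 24.5 [603.9 149.4  89.6] X -25.8 
27 25.4 [603.9 149.4  88.2] X -25.8 dx 0.04 dy 1.36
24 26.2 [604.  149.4  86.8] X -25.7 dx 0.08 dy 1.43
21 26.9 [604.1 149.4  85.3] X -25.6 dx 0.11 dy 1.49
18 27.6 [604.2 149.3  83.8] X -25.4 dx 0.15 dy 1.55
15 28.2 [604.4 149.3  82.2] X -25.2 dx 0.18 dy 1.61
12 28.7 [604.6 149.3  80.5] X -25.0 dx 0.21 dy 1.67
9 29.2 [604.9 149.2  78.8] X -24.8 dx 0.25 dy 1.72
6 29.5 [605.1 149.2  77. ] X -24.5 dx 0.28 dy 1.76
3 29.8 [605.4 149.1  75.2] X -24.2 dx 0.31 dy 1.80
0 30.0 [605.8 149.   73.4] X -23.8 dx 0.34 dy 1.83
top crop origin [158 134] scale 4.94
side crop origin [298  95] scale 4.94
39.92 [605.2 149.2  91. ] [-1.608  0.005 -0.208] [-2.8  0.6  3.5] 0.238
```

View pics/look27.png

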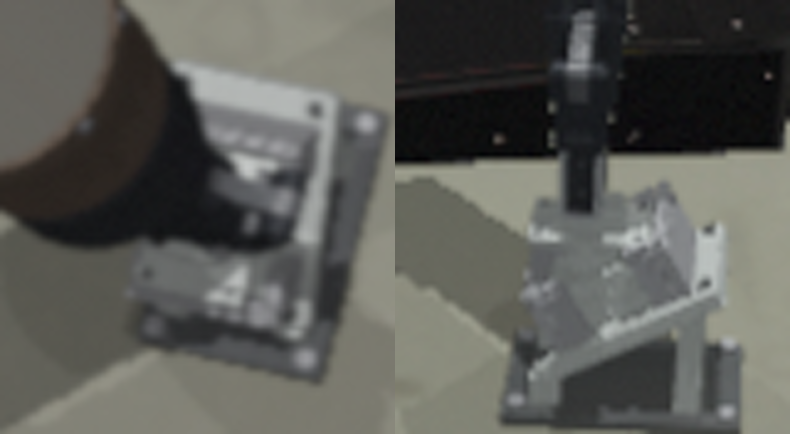

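{"name": "play_rows", "arguments": {
  "motion": "1 0.4 2 0 0;1 0.5 2 0 0;1 0.5 2 0 0;1 0.5 2 0 0"
}}

```text
t: 40.42
position: [604.9, 149.0, 87.0]
orientation: [-1.608, 0.007, -0.206]
wrist_force: [-6.2, 0.8, 7.5]
opening: 0.241
```

{"name": "play_rows", "arguments": {
  "motion": "1 0.5 2 0 0;1 0.5 2 0 0;1 0.5 2 0 0"
}}

```text
t: 40.8
position: [604.8, 148.9, 84.2]
orientation: [-1.609, 0.008, -0.205]
wrist_force: [-4.9, 0.6, 7.9]
opening: 0.241
```

{"name": "play_rows", "arguments": {
  "motion": "1 0.7 2.2 0.2 0;1 0.7 2.2 0.2 0;1 0.7 2.2 0.2 0;1 0.7 2.2 0 0"
}}

```text
t: 41.3
position: [604.9, 148.7, 79.3]
orientation: [-1.61, 0.01, -0.204]
wrist_force: [-5.7, 1.4, 6.4]
opening: 0.237
```

```bash
python3 look.py 28 612 148 90 40
```

```text
top crop origin [160 135] scale 4.94
side crop origin [298  98] scale 4.94
41.4 [604.9 148.7  79.2] [-1.61   0.01  -0.204] [-4.4  1.5  6.1] 0.241
```

View pics/look28.png

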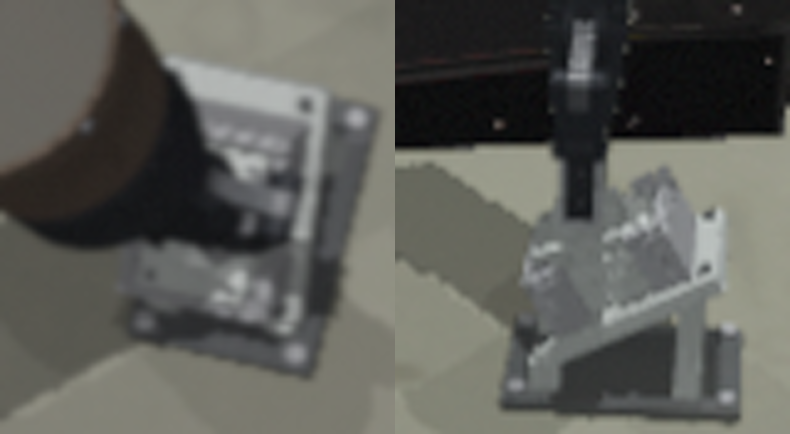

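{"name": "play_rows", "arguments": {
  "motion": "1 1.3 0.8 0.6 0;1 1.2 1.5 0.4 0;1 1.2 1.8 0.2 0"
}}

```text
t: 41.78
position: [606.6, 148.7, 77.8]
orientation: [-1.612, 0.012, -0.204]
wrist_force: [-5.3, 1.0, 5.5]
opening: 0.235
```

{"name": "play_rows", "arguments": {
  "motion": "1 1 2 0.2 0;1 1 2 0.2 0;1 0.8 2 0 0"
}}

```text
t: 42.15
position: [608.1, 148.6, 74.9]
orientation: [-1.613, 0.013, -0.203]
wrist_force: [-6.7, 1.6, 7.4]
opening: 0.241
```

{"name": "play_rows", "arguments": {
  "motion": "1 0.4 2.2 0.2 0;1 0.4 2.2 0.2 0"
}}

```text
t: 42.4
position: [607.8, 148.6, 72.7]
orientation: [-1.613, 0.014, -0.202]
wrist_force: [-5.6, 0.3, 6.9]
opening: 0.239
```

```bash
python3 look.py 29 612 148 90 40; python3 ovt.py 29 side 0,30,6,26 6,29.5,6,26
```

```text
top crop origin [160 135] scale 4.94
side crop origin [298  98] scale 4.94
42.5 [607.8 148.6  72.6] [-1.613  0.014 -0.202] [-4.5  1.2  6.4] 0.236
```

View pics/ovt.png

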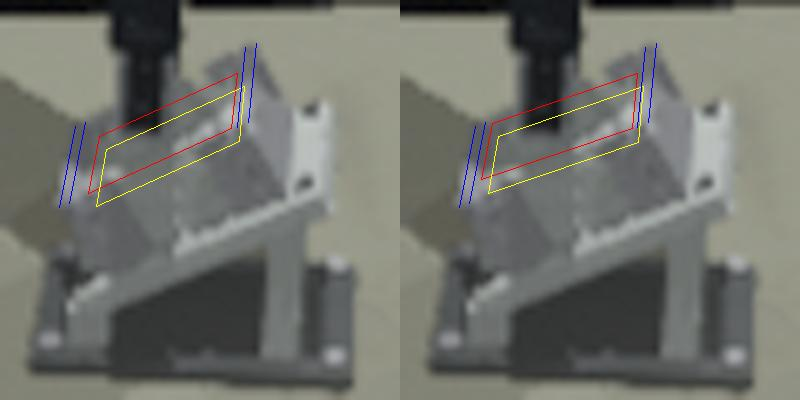

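View pics/look29.png

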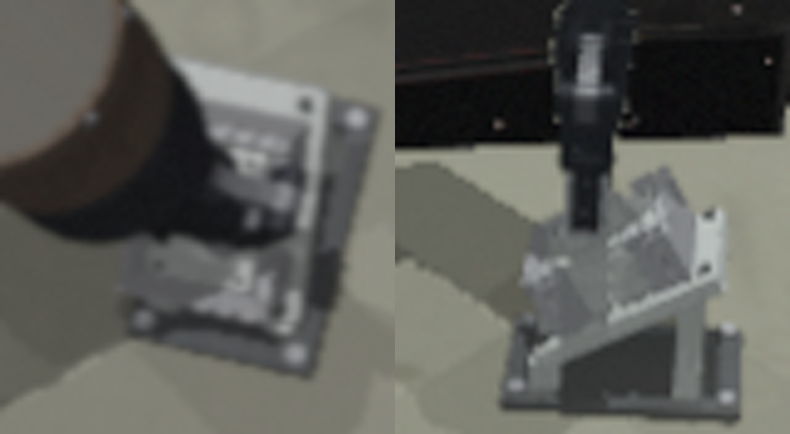

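{"name": "play_rows", "arguments": {
  "motion": "1 0.5 2.2 0.2 0;1 0.5 2.2 0.2 0"
}}

```text
t: 42.75
position: [607.8, 148.6, 72.3]
orientation: [-1.615, 0.014, -0.201]
wrist_force: [-7.7, 0.3, 13.4]
opening: 0.24
```

{"name": "play_rows", "arguments": {
  "motion": "1 0.5 2.2 0.2 0;1 0.5 2.2 0.2 0"
}}

```text
t: 43.0
position: [607.8, 148.5, 72.3]
orientation: [-1.615, 0.014, -0.2]
wrist_force: [-7.9, 0.9, 11.6]
opening: 0.24
```

{"name": "play_rows", "arguments": {
  "motion": "0.2 0 0 0 0;0.2 0 0 0 0;0 0 0 0 0;0 0 -4 0 0;0 0 -12 0 0;0 0 -25 0 0;0 0 -40 0 0;0 -40 -15 0 0;0 -50 0 0 0;0 -30 0 0 0"
}}

```text
t: 44.25
position: [494.0, 177.3, 176.0]
orientation: [-1.611, 0.007, -0.202]
wrist_force: [0.5, -0.2, 0.9]
opening: 0.502
```

```bash
python3 look.py 30 625 145 75 30; python3 ovt.py 30 side 0,30,6,26; cp pics/ovt.png pics/ovs.png; python3 ovt.py 30 top 0,30,6,26; python3 -c "
import cv2,numpy as np
a=cv2.imread('pics/ovs.png');b=cv2.imread('pics/ovt.png');b=cv2.copyMakeBorder(b,0,a.shape[0]-b.shape[0],0,0,0);cv2.imwrite('pics/ov2.png',np.hstack([a,b]))"
```

```text
top crop origin [173 141] scale 6.58
side crop origin [313 115] scale 6.58
44.35 [493.3 177.4 176.4] [-1.611  0.007 -0.201] [ 0.2 -0.6  0.6] 0.497
```

View pics/look30.png

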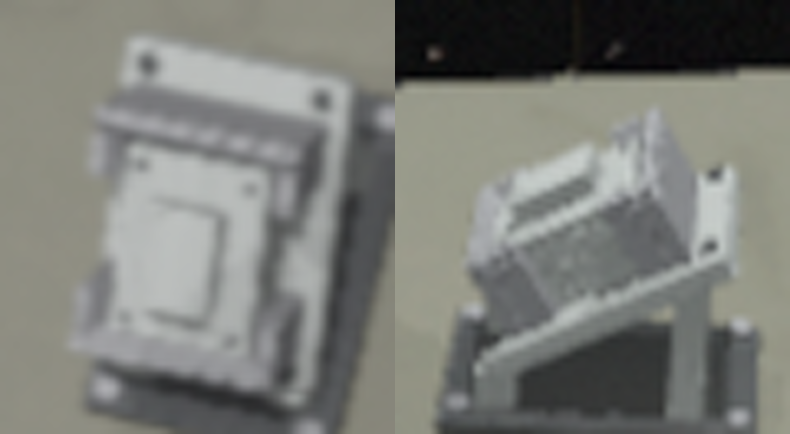

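View pics/ov2.png

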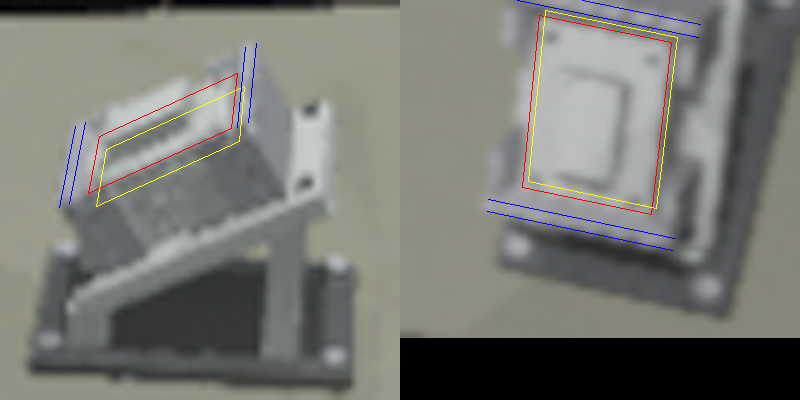

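```bash
python3 - <<'E'
from ref import *
from fit import nestT
for n in("top","side"): IM[n]=gray(n,"30")
for n,Np in(("side",[628.7,144.8,-.207]),("top",[630.6,143.2,-.2])):
    R,t=nestT(Np)
    def T(p):
        a=np.radians(p[2]); ex=np.array([np.cos(a),0,np.sin(a)]); ez=np.array([-np.sin(a),0,np.cos(a)])
        M=np.stack([ex,[0,1,0],ez],1); return R@M, R@np.array([p[0],0,p[1]])+t
    blk=[((17,-11,17),(-17,-11,17)),((17,11,17),(-17,11,17)),((-17,11,17),(-17,-11,17)),((17,11,17),(17,-11,17)),((17,-11,6),(-17,-11,6))]
    E={"side":[((16,-22,6),(-16,-22,6)),((16,-22,6),(-16,-22,6))]+blk[:1]+blk[3:],"top":[((16,22,6),(-16,22,6))]+blk}[n]
    if n=="side":
        p,r=refine(np.array([0,26.,0]),T,{n:E},rng0=2); print(n,"x,height,tilt:",p.round(2),r)
    T2=lambda p:(lambda c,s:(R@np.array([[c,-s,0],[s,c,0],[0,0,1.]]),R@np.array([p[0],p[1],26.])+t))(np.cos(p[2]),np.sin(p[2]))
    p,r=refine(np.zeros(3),T2,{n:E},rng0=2); print(n,"x,y,yaw:",p.round(3),r)
E
for k in 1; do python3 - <<'E'
import cv2
a=cv2.imread("pics/side30.png"); cv2.imwrite("pics/full30.png",a)
b=cv2.imread("pics/side30.png")[125:185,315:375]; cv2.imwrite("pics/c30.png",cv2.resize(b,None,fx=10,fy=10,interpolation=cv2.INTER_CUBIC))
E
done
```

```text
side x,height,tilt: [-2.27 26.61  0.25] {('side', 0): (0.1, 14), ('side', 1): (0.1, 14), ('side', 2): (0.2, 14), ('side', 3): (-0.02, 14), ('side', 4): (-0.5, 14)}
side x,y,yaw: [-2.935  1.43  -0.042] {('side', 0): (0.11, 14), ('side', 1): (0.11, 14), ('side', 2): (0.21, 14), ('side', 3): (-0.05, 14), ('side', 4): (-0.49, 14)}
top x,y,yaw: [-0.923  0.661 -0.025] {('top', 0): (0.18, 4), ('top', 1): (-0.32, 14), ('top', 3): (0.3, 13), ('top', 4): (-0.5, 10), ('top', 5): (0.29, 13)}
```

View pics/c30.png

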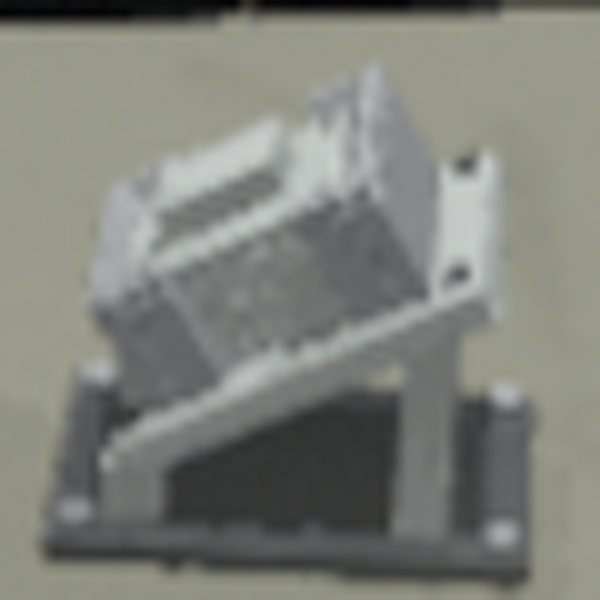

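View pics/full30.png

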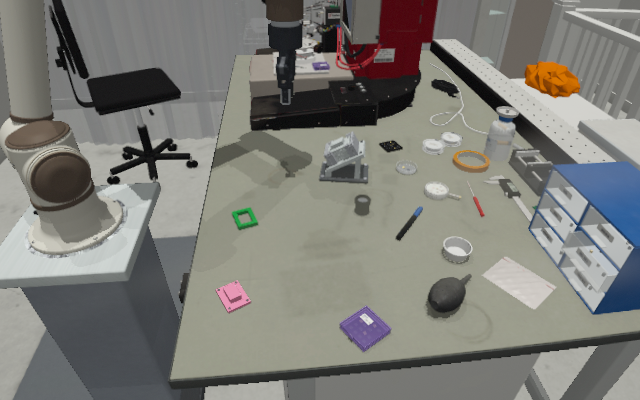

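```bash
python3 -c "
from cell import *
print(job_done())"
```

```text
the job is handed in; nothing more can be done
None
```

I built up the package in the nest pocket in the order asked: body, then spacer, then cover. I let go of each part before fetching the next and handed the job in at about 44 s.

I gripped each part across its short side and lowered it in level. Pressing it down gently then turned it flat onto the 30° slope. Wrist forces stayed under about 17 N in the readings.

**Last checks (pictures with the arm clear):**
- **Cover height and tilt:** in the side picture the cover's underside sits about 26.6 mm above the pocket floor (26 mm expected), tilted about 0.25° from the pocket.
- **Spacer and body:** both looked flat and home in the pictures taken after each release. I judged these by eye against model outlines, not by measurement.
- **Bystanders and look-alikes:** the loupe, marker, chip box, pink cover and green frame look unmoved in the side picture.

**What disagreed or went wrong:**
- **Cover turn:** the fits put the cover 1.4° to 2.4° off square about the pocket normal. That is within the pocket's play, and roughly within what the pictures can resolve.
- **Cover position:** the two cameras also differ by about 2 mm on where the cover lies along the pocket.
- **Fingertip position:** touching the bench showed the fingertips about 20 mm behind the TCP with the jaws open to about 60 mm, not the stated 11 mm ahead. I worked from my own measurement.
- **Spacer:** it stuck partway, probably against the near end wall. Shifting it up the slope freed it.

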